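# Set up the reading caddy for the next slide under oil

## Robot

A 6-joint arm with a two-finger parallel gripper is mounted at the origin on a cart in front of the work surface, level with it; the furniture and walls round the work are solid. World frame = base frame: x ahead of the robot, y to its left, z up, the work surface at z = 0. Lengths are in m, angles in rad, forces in N, time in s.
With the tool pointing down it reaches from about 0.25 to 0.775 m from the base axis. Payload 4 kg.
Tool frame: the origin (TCP) lies midway between the tips of the shut fingers; the grasp point (between the pads) lies 19 mm behind it (robot.pinch_z is the distance from the TCP to the grasp point, in m); z points along the fingers, y is the direction in which the jaws open and shut (so a half turn about z gives the same grasp; the last joint's range is limited). The gripper opens to 94 mm and grips with 3 to 60 N. Pads are 16 mm wide; open, the fingers measure 119 mm over their backs; the gripper's body (75 mm by 177 mm) begins 78 mm behind the grasp point.
Start: joints at [-1.222, 0.087, 1.371, -0, 1.684, -0.103], TCP at [0.24, -0.495, 0.206] pointing down, gripper open.
Joint ranges: [-3.1, 3.1], [-0.76, 2.03], [0.27, 2.55], [-1.08, 4.22], [0.17, 2.65], [-2.57, 2.57]. Speed limits (rad/s): [2.79, 2.79, 3.14, 3.14, 3.14, 3.14].

## Interface

Orientations are given as a unit quaternion [w, x, y, z].
In Python, from station import read_state, imaging, finish_job, robot gives the robot as it stands.
- The arm moves only by the tool jog_arm, never from a script. Its argument "deltas" is a list of rows, each an object with "offset": the shift along the tool's x, y, z in mm, a list of three; "rot": the turn, a rotation vector about the tool's x, y, z in degrees, a list of three. In form: [{"offset": [dx, dy, dz], "rot": [wx, wy, wz]}, ...]. A call has 1 to 5 rows; each row shifts and turns the commanded pose from where the row before left it, along the tool's axes as they then stand; what a row does not reach is not made up. A row lasts 1/8 s, in which the tool goes at most 62.5 mm and 10.7 degrees, less where a joint would pass 70% of its speed; a pose out of reach is approached as far as the arm can. A call is refused whole if a number of a shift passes 62.5 or a number of a turn 10.7, either way. A call with a gripper value outside its range is refused whole. "fingers" is the opening, from 0 (shut) to 1 (fully open), set as the call begins (left out, the last holds). The fingers move at their own pace and stop on an object; "force" is the grip in N (left out, the last holds). Time passes only in rows, so rows that do not move let the fingers close. It gives the time, the measured TCP pose, the force and the opening at its end, in the units of the state.
- read_state(): the state, without advancing time (a new reading comes with each control period).
- imaging.camera(name): name is "side" or "top"; returns the picture (384x512x3 uint8, blue, green, red); there is no depth.
- imaging.camera_info(name): a dict with "camera_matrix" (3x3 intrinsics, pixels), "view" (4x4, takes a point from world to camera coordinates). Camera axes: x right, y down, z forward; pixel columns grow to the right and rows downward; lengths in m; the calibration is good to about 2 mm. A picture is of the moment at which its call begins. camera_info takes no time and is no camera call.
- finish_job(): hands the job in, once; it reports no verdict.
Trained networks look in the newest picture that a camera, given by its name, has taken for a name from the list of things; names that differ only in an ending like _2 or _b are one class to them, and where a whole thing is asked for, a point or a joint stands for the part that bears it (a point fixed in the world has none). Each returns a list of dicts, best first, with "conf" (0 to 1); they miss things now and then, are a little off and sometimes report something else, mostly with a low value. They report only what shows in the picture. A call takes as long as a camera call. They do not tell look-alikes from the thing itself.
- imaging.boxes_of(camera, target): "box" ([left, top, right, bottom] in pixels, round what is visible of it).
The state is a dict: "time": time; "joint_positions": joint angles; "qvel": joint speeds; "joint_efforts": joint torques, N m; "eef_pos": TCP position; "ee_rot": TCP orientation; "force": force on the tool from outside, world axes, zero at the start; "ft_torque": the same for the moment, N m; "gripper_width": finger opening in m.
Only numpy, scipy, OpenCV 4.12 (cv2) and the standard library are available. Lean on these libraries where they do the work, as an engineer would, in place of code of your own. Each camera call takes 0.05 s, during which the arm holds its last target.

## Task

Get the blue-based reading caddy ready for the next slide under oil: before any oil comes over, put the yellow lens cap on top of the dry objective (yellow band and collar), then stand the amber oil bottle in the square pocket next to the oil objective (green band and collar). Draw the bottom slide mailer straight out of the magazine, leaving the ones above in it, and lay it flat in the caddy's long recess; put the cover-glass box flat in the other square pocket, next to the dry objective and away from the oil. Leave both objectives standing in their wells, knock nothing over, and leave the spare eyepiece where it stands.

Things in the scene. Friction and masses are not known exactly. Their poses are not given: they have to be found in the camera images.
- caddy: Fixed grey caddy, blue base, black pocket floors, 152x204 mm; origin: centre of underside, x to its rear, y left. Front block: top z 14; long recess 91 (x) x 39 centred (-23, 0), pockets 45x45 at (-23, 62) and (-23, -62), all floors z 10.5. Rear deck (x 26 to 72): top z 18.5; 30 mm round wells, floor z 10.5, at (49, 62) and (49, -62), each behind a pocket; an objective in each, which varies.
- objective_dry: Dry objective: egg-shaped white lens barrel, YELLOW band and collar round the cone, 29 mm across, 44.5 tall, standing loose in a caddy well, nose up. Origin: centre of its underside, z up. 29 mm wide up to z 30, 23 mm at z 38, flat 10 mm nose at 44.5. Not to be moved; it takes the cap.
- objective_oil: Oil objective lens: the same shape and size with a GREEN band and collar, standing loose in the other caddy well. Origin: centre of its underside, z up. Not to be moved.
- lens_cap: Yellow round push-on lens cap, ribbed, 35 mm across, 12.5 mm tall, hollow from below (bore 30 mm wide, 10 mm deep), standing closed side up on the bench. Origin: centre of its open rim (underside), z up. Seated on the objective the cap lies level on the nose, its rim 34.5 mm above the objective's origin.
- oil_bottle: Amber glass oil bottle with black cap, body 30 mm across, 62 mm tall (body to 46 mm, then neck and cap 24 mm across), standing on the bench. Origin: centre of its underside, z up.
- cover_glasses: Flat white and pale green box of cover glasses, 36 x 36 mm, 16 mm tall, lying on the bench at any small yaw. Origin: centre of its underside; x and y along its sides.
- magazine: Fixed blue sheet-metal mailer magazine, 150x58x46 mm; origin: centre of underside, x to its rear, mouth at -x. Three mailers lie stacked along x on its floor, z 8; chamber centre x 16.5, front face x -30. The bottom one sticks out 27 mm through a slot 13.5 mm high, over a tongue 26 mm wide reaching x -69. Drawn along -x (about 1 N) it is clear after 56 mm; the others then drop by one.
- mailer_bottom: The bottom slide mailer: off-white flat plastic box, 33 x 83 x 10.5 mm. Origin: centre of its underside; y along its 83 mm length, z up. At the start its nose end sticks out of the magazine's mouth by 27 mm, its centre at x = -15.5 mm, z = 8 mm in the magazine's frame.
- mailer_top: The top slide mailer of the stack, the same kind (a third lies hidden between). Origin: centre of its underside; y along its length. At the start its underside is at z 29 mm in the magazine; it must end 10.5 mm lower, still in the magazine.
- eyepiece: Spare eyepiece, black, 42 mm across, 52 mm tall, standing on the bench near the cap, bottle and box. Origin: centre of its underside. Leave it alone.
Not all that is in view belongs to the job. What is meant by the cover_glasses is not brown, pink or red, and is the smaller of those in its own colour.

How it is judged:
On the way, in this order (a step that is already met when the one before it is completed fails the run):
1. the yellow cap sits on the dry objective, let go (horizontal distance between lens_cap and objective_dry below 0.006 m and z of lens_cap in the frame of objective_dry between 0.031 and 0.038 m and angle between lens_cap's own z axis and vertical below 0.15 rad and contact force between the fingers and lens_cap below 0.05 N), for 0.2 s.
2. then the oil bottle stands in the pocket next to the oil objective, let go (x of oil_bottle in the frame of caddy between -0.033 and -0.013 m and (y of oil_bottle in the frame of caddy between 0.052 and 0.072 m or y of oil_bottle in the frame of caddy between -0.072 and -0.052 m) and z of oil_bottle in the frame of caddy between 0.0075 and 0.0135 m and horizontal distance between oil_bottle and objective_oil below 0.095 m and angle between oil_bottle's own z axis and vertical below 0.12 rad and contact force between the fingers and oil_bottle below 0.05 N), for 0.2 s.
At the end, for the whole second after the job is handed in: Cap level on the dry objective (6 mm); oil bottle in the pocket by the oil objective, cover glasses in the other (10 mm, upright); bottom mailer flat in the long recess (8 mm, 0.12 rad); top mailer one lower, flat in the magazine (8 mm); objectives within 10 mm, eyepiece 15 mm; all at rest (all of step 1 and x of oil_bottle in the frame of caddy between -0.033 and -0.013 m and (y of oil_bottle in the frame of caddy between 0.052 and 0.072 m or y of oil_bottle in the frame of caddy between -0.072 and -0.052 m) and z of oil_bottle in the frame of caddy between 0.0075 and 0.0135 m and horizontal distance between oil_bottle and objective_oil below 0.095 m and angle between each of oil_bottle, cover_glasses, objective_dry, objective_oil's own z axis and vertical below 0.12 rad and x of mailer_bottom in the frame of caddy between -0.031 and -0.015 m and y of mailer_bottom in the frame of caddy between -0.008 and 0.008 m and z of mailer_bottom in the frame of caddy between 0.0085 and 0.0125 m and angle between the y axis of mailer_bottom and the x axis of caddy, either way round below 0.12 rad and angle between each of mailer_bottom, mailer_top's own z axis and vertical below 0.08 rad and x of cover_glasses in the frame of caddy between -0.033 and -0.013 m and (y of cover_glasses in the frame of caddy between 0.052 and 0.072 m or y of cover_glasses in the frame of caddy between -0.072 and -0.052 m) and z of cover_glasses in the frame of caddy between 0.0075 and 0.0135 m and horizontal distance between cover_glasses and objective_dry below 0.095 m and x of mailer_top in the frame of magazine between 0.0085 and 0.0245 m and y of mailer_top in the frame of magazine between -0.008 and 0.008 m and z of mailer_top in the frame of magazine between 0.0155 and 0.0215 m and distance of each of objective_dry, objective_oil from where it was at the start of the episode below 0.01 m and distance of eyepiece from where it was at the start of the episode below 0.015 m and linear speed of each of lens_cap, oil_bottle, mailer_bottom, cover_glasses, mailer_top below 0.02 m/s); the robot touches nothing.
It fails at once if an objective or the oil bottle is knocked over (angle between any of objective_dry, objective_oil, oil_bottle's own z axis and vertical above 0.6 rad).
It fails at once if the upper mailers are pulled or lifted out of the magazine (z of mailer_top in the frame of magazine above 0.045 m or x of mailer_top in the frame of magazine below -0.0035 m or x of mailer_top in the frame of magazine above 0.0365 m).
It fails at once if the spare eyepiece is moved (distance of eyepiece from where it was at the start of the episode above 0.03 m).
It also fails if it takes over 106 s, if anything falls off the work surface, if the arm or the gripper's body presses on something with over 40 N, if the wrist force passes 120 N, or if a joint passes its speed limit or range.

## Working session

There is one attempt and no reset: what is moved stays moved. The work goes in short steps, Python scripts to look and compute and a tool call to move; the robot and the scene stay as the last step left them, time stands still between calls to the robot, and variables do not carry over. Pictures are saved under pics/ and viewed, and the job is handed in when it is done.

Besides the shell and the picture viewer there is one more tool, called after ">>>" by a JSON object that holds its "method" and its "body", one argument or row to a line. jog_arm: Moves the arm, as the interface text tells. Its arguments: {"type":"object","properties":{"deltas":{"type":"array"},"fingers":{"type":"number"},"force":{"type":"number"}},"required":["deltas"]}

```bash
ls -la; mkdir -p pics; cat > h.py <<'E'
import numpy as np, cv2
from station import read_state, imaging, finish_job, robot
def shot(name,fn):
    im=imaging.camera(name); cv2.imwrite('pics/'+fn,im); return im
def PM(name):
    i=imaging.camera_info(name); return np.array(i['camera_matrix']),np.array(i['view'])
def onplane(name,u,v,z):
    K,V=PM(name); R=V[:3,:3];t=V[:3,3]
    d=R.T@np.linalg.solve(K,[u,v,1.]);c=-R.T@t
    return c+d*(z-c[2])/d[2]
def proj(name,P):
    K,V=PM(name);p=K@(V[:3,:3]@np.asarray(P,float)+V[:3,3]);return p[:2]/p[2]
def tri(pts):
    A=[];b=[]
    M=np.zeros((3,3));q=np.zeros(3)
    for n,u,v in pts:
        K,V=PM(n);R=V[:3,:3];c=-R.T@V[:3,3];d=R.T@np.linalg.solve(K,[u,v,1.]);d/=np.linalg.norm(d)
        X=np.eye(3)-np.outer(d,d);M+=X;q+=X@c
    return np.linalg.solve(M,q)
E
python3 - <<'E'
from h import *
np.set_printoptions(precision=4,suppress=True)
for n in('side','top'):
    shot(n,n+'0.png');K,V=PM(n);print(n,K,V,-V[:3,:3].T@V[:3,3])
    for t in ['caddy','objective_dry','objective_oil','lens_cap','oil_bottle','cover_glasses','magazine','mailer_bottom','mailer_top','eyepiece']:
        print(t,[(np.round(b['box']).astype(int).tolist(),round(b['conf'],2)) for b in imaging.boxes_of(n,t)])
s=read_state();print(s)
E
```

```text
total 12
drwxr-xr-x  3 agent agent 4096 Dec  6 21:36 .
drwxr-xr-x 23 root  root  4096 Dec  6 21:36 ..
drwxr-xr-x  2 agent agent 4096 Dec  6 21:36 pics
side [[459.703    0.     257.4445]
 [  0.     459.703  189.1154]
 [  0.       0.       1.    ]] [[ 0.9731 -0.2288  0.0251 -0.6044]
 [-0.0617 -0.3643 -0.9292  0.064 ]
 [ 0.2218  0.9027 -0.3686  0.9856]
 [ 0.      0.      0.      1.    ]] [ 0.3736 -1.0048  0.4379]
caddy [([191, 227, 284, 290], 0.62)]
objective_dry [([259, 252, 273, 275], 0.76), ([271, 189, 291, 197], 0.57)]
objective_oil [([250, 218, 264, 242], 0.58)]
lens_cap [([216, 204, 233, 215], 0.45)]
oil_bottle [([177, 188, 188, 216], 0.78), ([275, 189, 290, 199], 0.45)]
cover_glasses [([200, 182, 224, 200], 0.83), ([254, 170, 279, 185], 0.56)]
magazine [([185, 159, 239, 180], 0.95)]
mailer_bottom [([187, 157, 240, 181], 0.57)]
mailer_top [([204, 161, 234, 165], 0.42)]
eyepiece [([246, 182, 262, 211], 0.83)]
top [[415.6424   0.     261.1583]
 [  0.     415.6424 186.8494]
 [  0.       0.       1.    ]] [[ 0.014  -0.9999 -0.0079 -0.0415]
 [-0.9964 -0.0132 -0.0837  0.5891]
 [ 0.0836 
[... 439 characters left out ...]
7, 255, 152], 0.64)]
magazine [([162, 180, 188, 240], 0.76), ([159, 183, 179, 222], 0.54)]
mailer_bottom [([166, 221, 179, 233], 0.55)]
mailer_top [([160, 183, 180, 220], 0.95)]
eyepiece [([254, 168, 271, 189], 0.79)]
{'time': 1.1, 'joint_positions': array([-1.2221,  0.0872,  1.3707, -0.    ,  1.6836, -0.1031]), 'qvel': array([-0.0008,  0.0003, -0.0005, -0.0003, -0.0002,  0.0002]), 'joint_efforts': array([  0.0014, -34.0053, -30.2602,   0.072 ,   0.0239,  -0.    ]), 'eef_pos': array([ 0.2401, -0.4948,  0.2055]), 'ee_rot': array([0.0001, 0.9746, 0.224 , 0.    ]), 'force': array([-0.4427, -0.8718,  0.4185]), 'ft_torque': array([-0.0035, -0.0247,  0.0168]), 'gripper_width': 0.09397982839648815}
```

```bash
python3 - <<'E'
import cv2
a=cv2.imread('pics/top0.png');cv2.imwrite('pics/top0c.png',cv2.resize(a[90:280,150:420],None,fx=2.9,fy=2.9,interpolation=cv2.INTER_CUBIC))
a=cv2.imread('pics/side0.png');cv2.imwrite('pics/side0c.png',cv2.resize(a[140:300,165:310],None,fx=3.7,fy=3.7,interpolation=cv2.INTER_CUBIC))
E
```

```text
(no output)
```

View pics/top0.png

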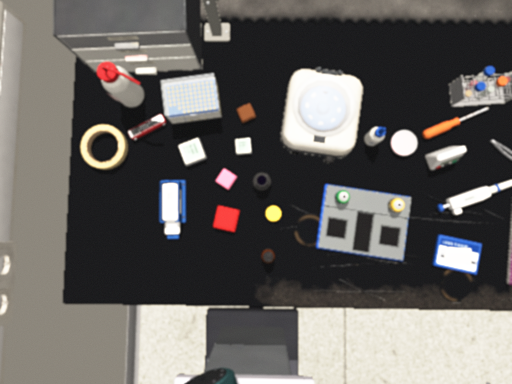

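View pics/side0.png

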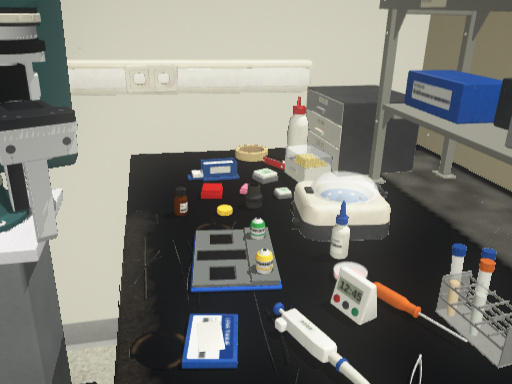

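```bash
sleep 0
```

```text
(no output)
```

View pics/top0c.png

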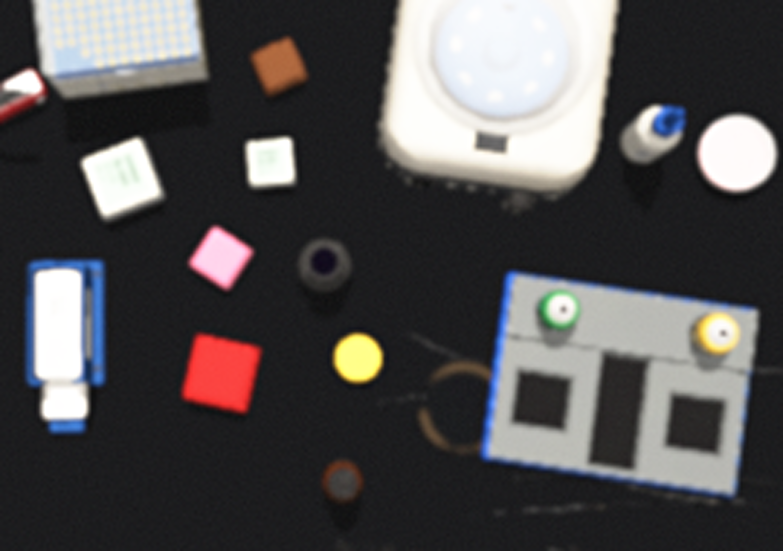

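View pics/side0c.png

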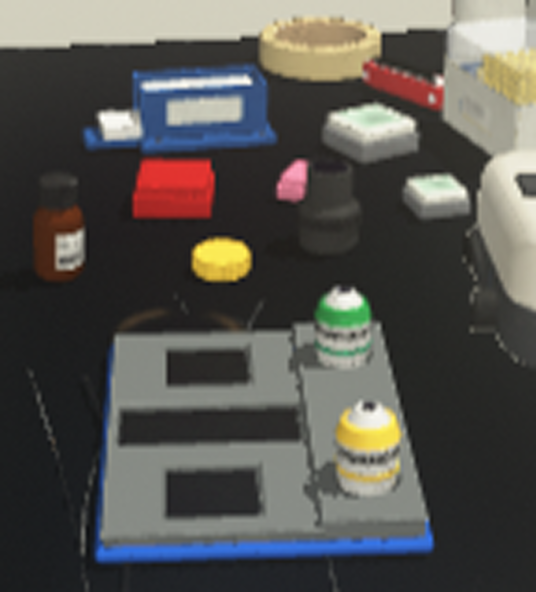

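```bash
cat > seg.py <<'E'
from h import *
np.set_printoptions(precision=4,suppress=True)
def blobs(mask,off,mn=15):
    n,l,st,c=cv2.connectedComponentsWithStats(mask.astype(np.uint8))
    return [(np.round(c[i]+off,2).tolist(),st[i].tolist()) for i in range(1,n) if st[i,4]>=mn]
E
python3 - <<'E'
from seg import *
for n in('top','side'):
    a=cv2.imread(f'pics/{n}0.png');h=cv2.cvtColor(a,cv2.COLOR_BGR2HSV);H,S,V=[h[...,i].astype(int) for i in range(3)]
    print(n)
    print('yellow',blobs((abs(H-27)<8)&(S>120)&(V>110),0))
    print('green',blobs((abs(H-70)<15)&(S>100)&(V>60),0,8))
    print('blue',blobs((abs(H-112)<12)&(S>120)&(V>80),0))
    print('white',blobs((S<40)&(V>170),0))
    g=(S<60)&(V>70)
    print('grey',blobs(g,0,100))
    hole=(V<60)
    print('dark',[b for b in blobs(hole,0,40) if b[1][4]<2000])
    print('brown',blobs((abs(H-8)<8)&(S>100)&(V>40),0))
E
```

```text
top
yellow [([393.39, 205.83], [390, 199, 11, 13, 46]), ([272.88, 213.02], [265, 205, 17, 17, 132])]
green [([338.63, 197.87], [336, 191, 10, 12, 30])]
blue [([489.22, 69.82], [484, 65, 12, 11, 94]), ([479.97, 86.14], [475, 82, 10, 9, 65]), ([380.72, 130.92], [375, 126, 12, 11, 87]), ([175.03, 197.57], [159, 179, 28, 45, 371]), ([320.6, 214.59], [315, 183, 14, 66, 193]), ([440.15, 207.15], [437, 203, 8, 9, 41]), ([172.74, 236.91], [167, 235, 13, 5, 58]), ([457.23, 249.27], [432, 234, 51, 41, 551])]
white [([0.29, 12.8], [0, 1, 2, 29, 41]), ([4.81, 85.41], [0, 9, 15, 205, 1508]), ([217.51, 32.91], [205, 23, 25, 18, 283]), ([118.47, 33.29], [114, 33, 12, 2, 17]), ([143.17, 32.33], [138, 32, 13, 2, 18]), ([94.47, 34.29], [90, 34, 12, 2, 17]), ([113.58, 46.46], [73, 42, 66, 9, 227]), ([164.09, 45.7], [140, 44, 50, 4, 111]), ([140.46, 58.56], [87, 55, 107, 8, 331]), ([121.46, 68.96], [116, 65, 13, 10, 46]), ([145.68, 69.95], [135, 66, 22, 8, 149]), ([322.21, 110.63], [283, 69, 80, 84, 5506]), ([190.24, 93.78], [161, 73, 58, 43, 1891]), ([479.77, 77.2], [474, 73, 12, 9, 56]), ([507.67, 73.
[... 5883 characters left out ...]
7, 187.08], [7, 164, 22, 50, 671]), ([4.63, 199.46], [0, 185, 12, 28, 177]), ([220.12, 238.68], [210, 235, 22, 9, 180]), ([220.71, 254.72], [197, 251, 49, 9, 392]), ([501.81, 279.71], [489, 256, 23, 49, 715]), ([222.01, 272.92], [210, 267, 25, 12, 277]), ([491.85, 298.74], [487, 295, 13, 8, 65]), ([504.13, 308.32], [496, 304, 16, 9, 79]), ([416.1, 375.58], [411, 364, 9, 20, 104])]
brown [([298.88, 107.5], [293, 97, 13, 17, 133]), ([273.47, 162.88], [263, 156, 22, 14, 138]), ([211.86, 189.68], [200, 182, 23, 17, 273]), ([179.17, 204.56], [174, 195, 14, 21, 183]), ([486.73, 264.82], [479, 258, 17, 15, 201]), ([396.37, 299.74], [373, 281, 49, 37, 673]), ([337.58, 298.05], [336, 295, 4, 7, 19])]
```

```bash
python3 - <<'E'
from seg import *
P=dict(A=((336.18,227.58),(220.12,238.68)),L=((362.62,231.57),(220.71,254.72)),B=((389.16,235.63),(222.01,272.92)))
for k,(t,s) in P.items():
    print(k,onplane('top',*t,.0115),onplane('side',*s,.0115),tri([('top',*t),('side',*s)]))
# objectives: nose white area
for k,t,s in (('green',(343.14,195.94),(257.6,220.0)),('yellow',(398.16,203.98),(264.3,251)),('cap',(272.9,213.0),(224.4,209.7)),('cov',(242.8,145.4),(282.9,190.8)),('bigcov',(191.4,150.8),(265,172.8)),('botcap',(268.5,255.5),(180.5,192))):
    print(k,tri([('top',*t),('side',*s)]))
m=tri([('top',170,200),('side',218,162)]);print('magtop',m)
pt=np.array([onplane('top',*P[k][0],.0115) for k in 'ALB']);d=pt[0]-pt[2];print(np.linalg.norm(d),np.degrees(np.arctan2(-d[0],d[1])))
E
python3 - <<'E'
import cv2
a=cv2.imread('pics/top0.png')
cv2.imwrite('pics/t1.png',cv2.resize(a[170:245,150:250],None,fx=8,fy=8,interpolation=cv2.INTER_CUBIC))
cv2.imwrite('pics/t2.png',cv2.resize(a[180:270,310:415],None,fx=6.6,fy=6.6,interpolation=cv2.INTER_CUBIC))
cv2.imwrite('pics/t3.png',cv2.resize(a[130:270,228:290],None,fx=4.2,fy=4.2,interpolation=cv2.INTER_CUBIC))
E
```

```text
A [ 0.4978 -0.2094  0.0115] [ 0.4968 -0.206   0.0115] [ 0.4971 -0.209   0.0131]
L [ 0.4894 -0.2708  0.0115] [ 0.4881 -0.2684  0.0115] [ 0.4887 -0.2704  0.0126]
B [ 0.4809 -0.3323  0.0115] [ 0.4806 -0.3304  0.0115] [ 0.4807 -0.3319  0.0125]
green [ 0.569  -0.2181  0.0518]
yellow [ 0.5522 -0.3408  0.0527]
cap [ 0.5295 -0.0617  0.0075]
cov [0.6884 0.0114 0.0141]
bigcov [0.6727 0.1317 0.0201]
botcap [ 0.4337 -0.0521  0.0536]
magtop [0.553  0.1733 0.0435]
0.12400742726569468 -7.82538961607137
```

View pics/t1.png

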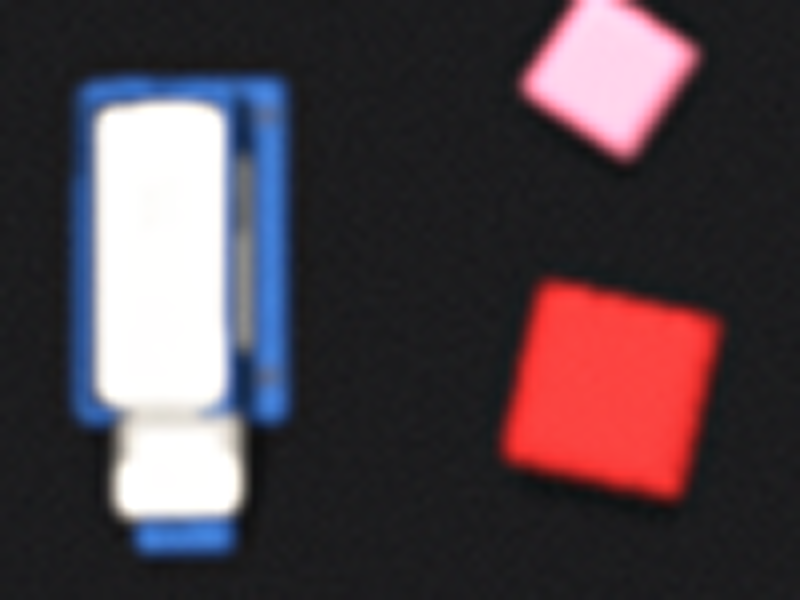

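View pics/t2.png

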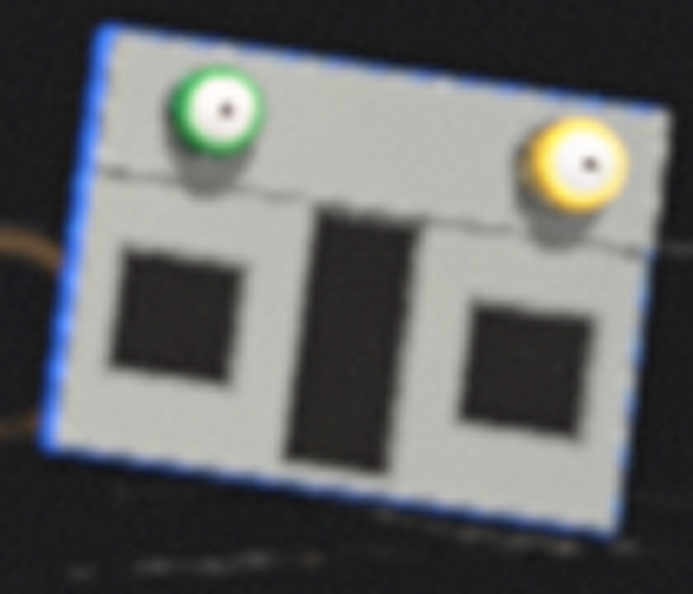

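View pics/t3.png

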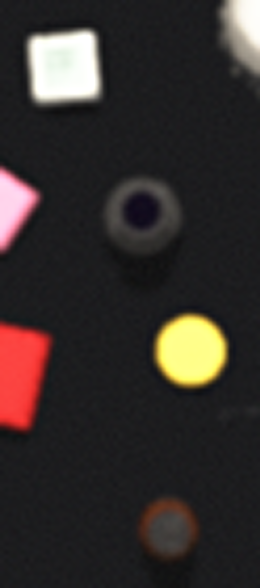

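```bash
cat > plan.py <<'E'
from h import *
from scipy.spatial.transform import Rotation as Rn
def pose():
    s=read_state();q=s['ee_rot'];R=Rn.from_quat([q[1],q[2],q[3],q[0]]).as_matrix();return s,s['eef_pos'],R
def go(*tg):
    """tg: list of (x,y,z,yawdeg of tool x). prints rows"""
    s,p,R=pose();yaw=np.degrees(np.arctan2(R[1,0],R[0,0]));p=p.copy()
    print('now t',round(s['time'],2),'p',np.round(p*1000,1),'yaw',round(yaw,2),'tilt',np.round(np.degrees(R[:2,2]),2),'w',round(s['gripper_width']*1000,1))
    for t in tg:
        d=np.array(t[:3])-p;dy=(t[3]-yaw) if len(t)>3 and t[3] is not None else 0
        dy=(dy+180)%360-180
        n=max(int(np.ceil(np.linalg.norm(d)/.0605)),int(np.ceil(abs(dy)/10.5)),1)
        print(' ->',t,'rows',n)
        for i in range(n):
            c,sn=np.cos(np.radians(yaw)),np.sin(np.radians(yaw))
            x=d/n*1000
            print('   {"offset":[%.1f,%.1f,%.1f],"rot":[0,0,%.1f]}'%(c*x[0]+sn*x[1],sn*x[0]-c*x[1],-x[2],-dy/n))
            yaw+=dy/n
        p=np.array(t[:3])
E
python3 - <<'E'
from seg import *
from plan import *
a=cv2.imread('pics/top0.png').astype(int);h=cv2.cvtColor(a.astype(np.uint8),cv2.COLOR_BGR2HSV).astype(int);H,S,V=h[...,0],h[...,1],h[...,2]
def wc(w):
    w=w.astype(float);yy,xx=np.indices(w.shape);return np.array([(w*xx).sum(),(w*yy).sum()])/w.sum()
def sub(l,t,r,b,f):
    return wc(np.clip(f[t:b,l:r],0,None))+[l,t]
yel=np.minimum(a[...,1],a[...,2])-a[...,0]
c=sub(260,200,288,228,yel-20);print('cap',c,onplane('top',*c,.0115))
m=sub(230,132,256,160,np.clip(V-60,0,120));print('cov',m,onplane('top',*m,.015))
msk=np.zeros(V.shape,np.uint8);msk[132:160,230:256]=(V[132:160,230:256]>110);print(cv2.minAreaRect(cv2.findNonZero(msk)), msk.sum())
for nm,r,z in (('mailtop',(150,175,190,222),.0395),('mailnose',(150,224,190,242),.0185)):
    l,t,rr,b=r;mm=np.zeros(V.shape,np.uint8);mm[t:b,l:rr]=((S<60)&(V>150))[t:b,l:rr]
    R=cv2.minAreaRect(cv2.findNonZero(mm));print(nm,R,[np.round(onplane('top',*q,z)[:2],4).tolist() for q in cv2.boxPoints(R)])
for n,u,v,z in(('dry',399.2,204.5,.055),('oil',344.1,196.5,.055)):print(n,onplane('top',u,v,z))
# eyepiece box, bottle box
print('eye',onplane('top',261.5,180.5,.052)); 
print('bottle boxes top', [ (b['box'],b['conf']) for b in imaging.boxes_of('top','oil_bottle')], onplane('top',268.4,256.2,.062))
for q in [(261,248),(273,266)]:print(onplane('top',*q,.05))
E
```

```text
cap [272.9901 213.0451] [ 0.5296 -0.0619  0.0115]
cov [242.8347 145.4372] [0.688  0.0113 0.015 ]
((243.0, 145.5), (17.0, 16.0), 90.0) 271
mailtop ((169.5, 201.5), (39.0, 15.0), 90.0) [[0.5964, 0.1936], [0.5969, 0.1592], [0.5079, 0.1564], [0.5075, 0.1906]]
mailnose ((171.5, 229.0), (10.0, 15.0), 90.0) [[0.5006, 0.1908], [0.501, 0.156], [0.478, 0.1553], [0.4775, 0.1901]]
dry [ 0.5516 -0.3425  0.055 ]
oil [ 0.5678 -0.2197  0.055 ]
eye [ 0.6017 -0.0343  0.052 ]
bottle boxes top [([261.2, 248.0, 273.4, 266.1], 0.45)] [ 0.4337 -0.0519  0.062 ]
[ 0.4506 -0.0353  0.05  ]
[ 0.4113 -0.0625  0.05  ]
```

```bash
python3 - <<'E'
import cv2
a=cv2.imread('pics/top0.png');cv2.imwrite('pics/b1.png',cv2.resize(a[240:275,250:285],None,fx=12,fy=12,interpolation=cv2.INTER_NEAREST))
a=cv2.imread('pics/side0.png');cv2.imwrite('pics/b2.png',cv2.resize(a[180:225,165:245],None,fx=9,fy=9,interpolation=cv2.INTER_NEAREST))
E
```

```text
(no output)
```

View pics/b1.png

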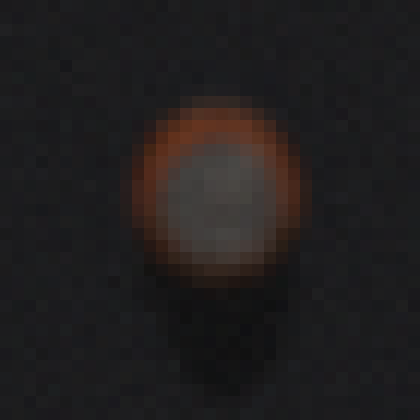

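View pics/b2.png

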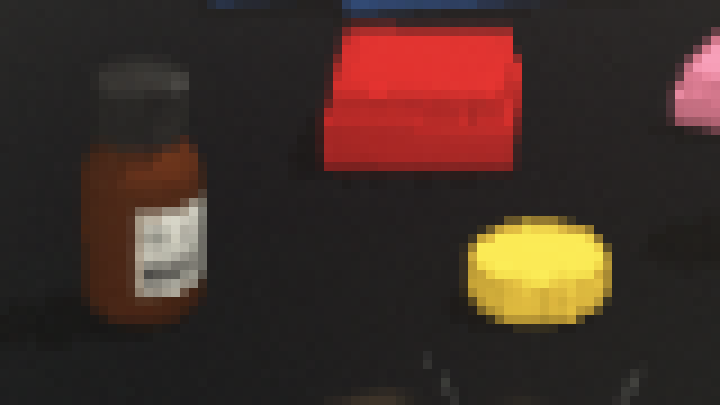

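```bash
python3 - <<'E'
from plan import *
go((.5296,-.062,.12,-7.8))
E
```

```text
now t 1.15 p [ 240.1 -494.8  205.5] yaw 25.88 tilt [ 0.   -0.01] w 93.9
 -> (0.5296, -0.062, 0.12, -7.8) rows 9
   {"offset":[49.9,-29.2,9.5],"rot":[0,0,3.7]}
   {"offset":[47.9,-32.4,9.5],"rot":[0,0,3.7]}
   {"offset":[45.7,-35.5,9.5],"rot":[0,0,3.7]}
   {"offset":[43.3,-38.4,9.5],"rot":[0,0,3.7]}
   {"offset":[40.7,-41.1,9.5],"rot":[0,0,3.7]}
   {"offset":[37.9,-43.7,9.5],"rot":[0,0,3.7]}
   {"offset":[35.0,-46.1,9.5],"rot":[0,0,3.7]}
   {"offset":[31.9,-48.3,9.5],"rot":[0,0,3.7]}
   {"offset":[28.7,-50.2,9.5],"rot":[0,0,3.7]}
```

>>> {"method": "jog_arm", "body": {
  "deltas": [
    {"offset": [50,-29,9],"rot": [0,0,3.7]},
    {"offset": [48,-32,9],"rot": [0,0,3.7]},
    {"offset": [46,-35,10],"rot": [0,0,3.7]},
    {"offset": [43,-38,10],"rot": [0,0,3.7]},
    {"offset": [41,-41,9],"rot": [0,0,3.7]}
  ],
  "fingers": 1,
  "force": 15
}}

```text
time: 1.78
eef_pos: [0.4024, -0.254, 0.1584]
ee_rot: [0.0, 0.998, 0.063, 0.0]
force: [0.4, 0.5, 0.7]
gripper_width: 0.0938
```

>>> {"method": "jog_arm", "body": {
  "deltas": [
    {"offset": [38,-44,10],"rot": [0,0,3.7]},
    {"offset": [35,-46,9],"rot": [0,0,3.7]},
    {"offset": [32,-48,9],"rot": [0,0,3.7]},
    {"offset": [29,-50,9],"rot": [0,0,3.7]},
    {"offset": [0,0,0],"rot": [0,0,0]}
  ]
}}

```text
time: 2.4
eef_pos: [0.5305, -0.0595, 0.1203]
ee_rot: [-0.001, 0.998, -0.062, -0.001]
force: [-0.8, -0.0, 0.2]
gripper_width: 0.0936
```

```bash
python3 - <<'E'
from plan import *
go((.5296,-.062,.045,-7.8))
E
```

```text
now t 2.4 p [530.5 -59.5 120.3] yaw -7.07 tilt [-0.1   0.07] w 93.6
 -> (0.5296, -0.062, 0.045, -7.8) rows 2
   {"offset":[-0.3,1.3,37.6],"rot":[0,0,0.4]}
   {"offset":[-0.3,1.3,37.6],"rot":[0,0,0.4]}
```

>>> {"method": "jog_arm", "body": {
  "deltas": [
    {"offset": [-1,1.5,38],"rot": [0,0,0.4]},
    {"offset": [0,1,38],"rot": [0,0,0.4]},
    {"offset": [0,0,0],"rot": [0,0,0]}
  ]
}}

```text
time: 2.78
eef_pos: [0.5252, -0.0657, 0.0424]
ee_rot: [-0.0, 0.997, -0.072, -0.004]
force: [-0.8, -0.0, 0.0]
gripper_width: 0.0937
```

```bash
python3 - <<'E'
from plan import *
go((.5296,-.062,.004,-7.8))
for n in('top','side'):
    a=shot(n,n+'1.png')
    u,v=proj(n,[.5296,-.062,.02]).astype(int)
    cv2.imwrite(f'pics/{n}1c.png',cv2.resize(a[v-50:v+50,u-60:u+60],None,fx=6,fy=6,interpolation=cv2.INTER_CUBIC));print(u,v)
E
```

```text
now t 2.77 p [525.2 -65.7  42.4] yaw -8.26 tilt [-0.44  0.07] w 93.7
 -> (0.5296, -0.062, 0.004, -7.8) rows 1
   {"offset":[3.9,-4.3,38.4],"rot":[0,0,-0.5]}
273 212
224 204
```

View pics/side1c.png

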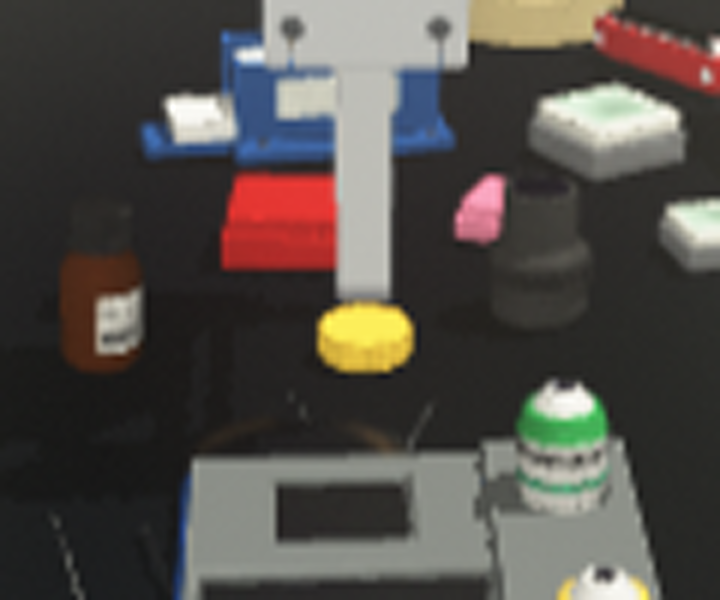

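View pics/top1c.png

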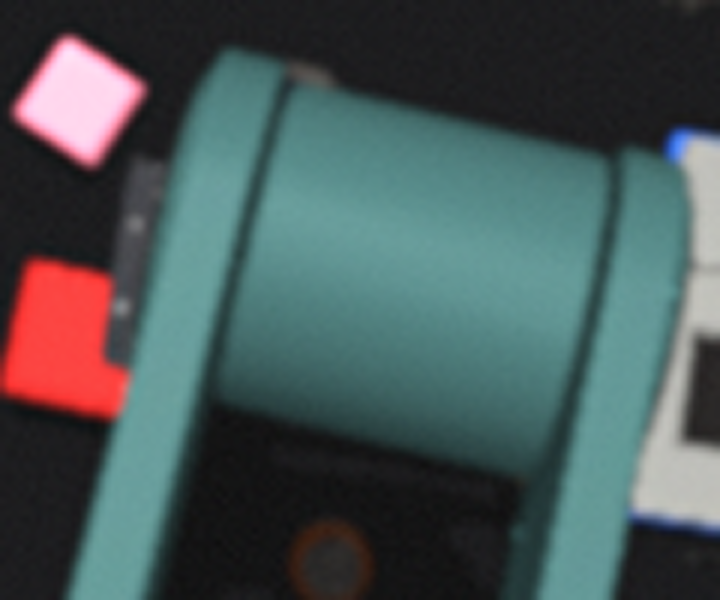

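>>> {"method": "jog_arm", "body": {
  "deltas": [
    {"offset": [0,0,0],"rot": [0,0,0]}
  ]
}}

```text
time: 3.0
eef_pos: [0.53, -0.0661, 0.048]
ee_rot: [0.0, 0.997, -0.072, 0.002]
force: [0.9, -0.5, 0.8]
gripper_width: 0.0942
```

```bash
python3 - <<'E'
from plan import *
go((.5296,-.062,.004,-7.8))
E
```

```text
now t 3.0 p [530.  -66.1  48. ] yaw -8.24 tilt [ 0.24 -0.07] w 94.2
 -> (0.5296, -0.062, 0.004, -7.8) rows 1
   {"offset":[-0.9,-4.0,44.0],"rot":[0,0,-0.4]}
```

>>> {"method": "jog_arm", "body": {
  "deltas": [
    {"offset": [0,-4,14],"rot": [0,0,-0.4]},
    {"offset": [0,0,14],"rot": [0,0,0]},
    {"offset": [0,0,9],"rot": [0,0,0]},
    {"offset": [0,0,5],"rot": [0,0,0]},
    {"offset": [0,0,0],"rot": [0,0,0]}
  ]
}}

```text
time: 3.62
eef_pos: [0.5286, -0.0612, 0.0028]
ee_rot: [-0.0, 0.998, -0.068, -0.001]
force: [-0.5, -0.0, -0.2]
gripper_width: 0.0943
```

```bash
python3 - <<'E'
from plan import *
go((.5296,-.062,.004,-7.8))
E
```

```text
now t 3.62 p [528.6 -61.2   2.8] yaw -7.81 tilt [-0.07  0.01] w 94.3
 -> (0.5296, -0.062, 0.004, -7.8) rows 1
   {"offset":[1.1,0.7,-1.2],"rot":[0,0,-0.0]}
```

Good. Close gently.

>>> {"method": "jog_arm", "body": {
  "deltas": [
    {"offset": [1,0,-1],"rot": [0,0,0]},
    {"offset": [0,0,0],"rot": [0,0,0]},
    {"offset": [0,0,0],"rot": [0,0,0]},
    {"offset": [0,0,0],"rot": [0,0,0]},
    {"offset": [0,0,0],"rot": [0,0,0]}
  ],
  "fingers": 0,
  "force": 12
}}

```text
time: 4.25
eef_pos: [0.53, -0.0614, 0.0045]
ee_rot: [0.0, 0.998, -0.068, 0.0]
force: [0.0, 0.3, -0.1]
gripper_width: 0.0474
```

>>> {"method": "jog_arm", "body": {
  "deltas": [
    {"offset": [0,0,0],"rot": [0,0,0]},
    {"offset": [0,0,0],"rot": [0,0,0]}
  ]
}}

```text
time: 4.5
eef_pos: [0.53, -0.0614, 0.0044]
ee_rot: [0.0, 0.998, -0.068, -0.0]
force: [-0.2, -0.3, -0.3]
gripper_width: 0.0341
```

```bash
python3 - <<'E'
from plan import *
n='side';a=shot(n,n+'2.png')
u,v=proj(n,[.5296,-.062,.02]).astype(int)
cv2.imwrite(f'pics/{n}2c.png',cv2.resize(a[v-50:v+50,u-60:u+60],None,fx=6,fy=6,interpolation=cv2.INTER_CUBIC))
go((.5296,-.062,.09),(.552,-.342,.09))
E
```

```text
now t 4.55 p [530.  -61.4   4.5] yaw -7.81 tilt [ 0.   -0.01] w 33.7
 -> (0.5296, -0.062, 0.09) rows 2
   {"offset":[-0.2,0.3,-42.8],"rot":[0,0,0.0]}
   {"offset":[-0.2,0.3,-42.8],"rot":[0,0,0.0]}
 -> (0.552, -0.342, 0.09) rows 5
   {"offset":[12.1,54.9,-0.0],"rot":[0,0,0.0]}
   {"offset":[12.1,54.9,-0.0],"rot":[0,0,0.0]}
   {"offset":[12.1,54.9,-0.0],"rot":[0,0,0.0]}
   {"offset":[12.1,54.9,-0.0],"rot":[0,0,0.0]}
   {"offset":[12.1,54.9,-0.0],"rot":[0,0,0.0]}
```

View pics/side2c.png

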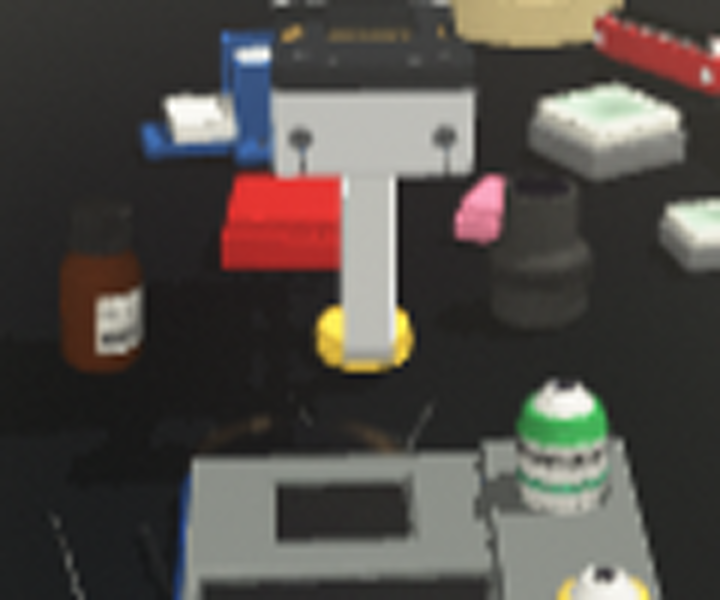

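>>> {"method": "jog_arm", "body": {
  "deltas": [
    {"offset": [0,0,-20],"rot": [0,0,0]},
    {"offset": [0,0,-40],"rot": [0,0,0]},
    {"offset": [0,10,-28],"rot": [0,0,0]},
    {"offset": [12,45,0],"rot": [0,0,0]},
    {"offset": [14,55,0],"rot": [0,0,0]}
  ]
}}

```text
time: 5.18
eef_pos: [0.5415, -0.1743, 0.0935]
ee_rot: [0.0, 0.998, -0.067, 0.001]
force: [-0.4, 0.1, 0.2]
gripper_width: 0.0339
```

>>> {"method": "jog_arm", "body": {
  "deltas": [
    {"offset": [14,55,0],"rot": [0,0,0]},
    {"offset": [12,55,0],"rot": [0,0,0]},
    {"offset": [8,35,0],"rot": [0,0,0]},
    {"offset": [0,15,0],"rot": [0,0,0]},
    {"offset": [0,0,0],"rot": [0,0,0]}
  ]
}}

```text
time: 5.8
eef_pos: [0.5523, -0.3371, 0.0921]
ee_rot: [-0.0, 0.998, -0.069, -0.0]
force: [0.1, 0.2, -1.3]
gripper_width: 0.0337
```

>>> {"method": "jog_arm", "body": {
  "deltas": [
    {"offset": [0,0,0],"rot": [0,0,0]},
    {"offset": [0,0,0],"rot": [0,0,0]}
  ]
}}

```text
time: 6.05
eef_pos: [0.553, -0.3355, 0.0928]
ee_rot: [-0.0, 0.998, -0.067, 0.0]
force: [0.2, -0.1, 0.1]
gripper_width: 0.034
```

```bash
python3 - <<'E'
from plan import *
go((.552,-.342,.065,-7.8))
for n in('top','side'):
    a=shot(n,n+'3.png')
    u,v=proj(n,[.552,-.342,.06]).astype(int)
    cv2.imwrite(f'pics/{n}3c.png',cv2.resize(a[v-40:v+40,u-50:u+50],None,fx=7,fy=7,interpolation=cv2.INTER_CUBIC))
E
```

```text
now t 6.05 p [ 553.  -335.5   92.8] yaw -7.71 tilt [0.02 0.01] w 34.0
 -> (0.552, -0.342, 0.065, -7.8) rows 1
   {"offset":[-0.2,6.6,27.8],"rot":[0,0,0.1]}
```

View pics/side3c.png

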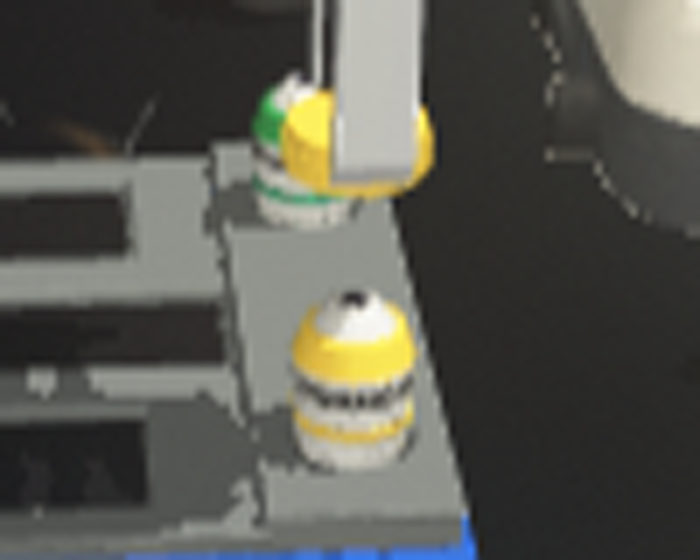

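View pics/top3c.png

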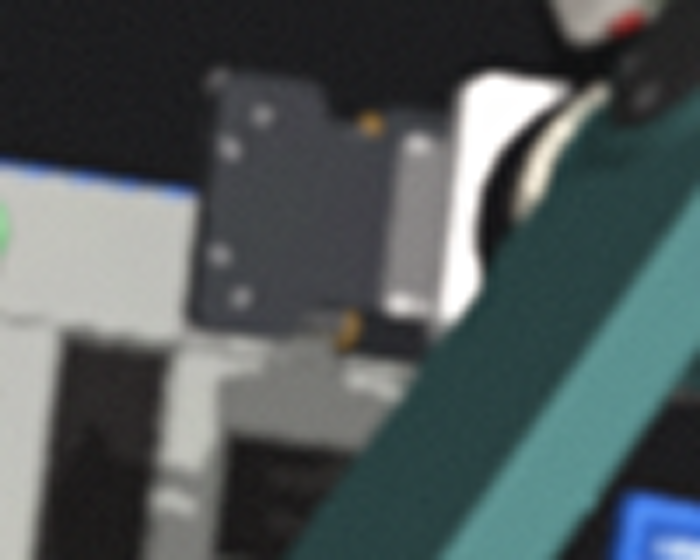

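```bash
python3 - <<'E'
from seg import *
s=read_state();p=s['eef_pos']
print(proj('side',p+[0,0,.002]),proj('side',p+[.001,0,.002]))
a=cv2.imread('pics/side3.png')
u,v=proj('side',[.552,-.342,.06]).astype(int);print(u-50,v-40)
# zoom coords -> px
z=lambda x,y:(u-50+(x+.5)/7-.5,v-40+(y+.5)/7-.5)
print('cap',z(357.5,145),'nose tip',z(352,298),'pred nose',proj('side',[.552,-.342,.055]), 'obj body mid', z(353,440), proj('side',[.552,-.342,.0255]))
E
```

```text
[265.1856 227.3744] [265.7642 227.3266]
214 207
cap (np.float64(264.64285714285717), np.float64(227.28571428571428)) nose tip (np.float64(263.85714285714283), np.float64(249.14285714285714)) pred nose [264.7501 250.1113] obj body mid (np.float64(264.0), np.float64(269.42857142857144)) [264.2191 265.2256]
```

>>> {"method": "jog_arm", "body": {
  "deltas": [
    {"offset": [-1,6,12],"rot": [0,0,0]},
    {"offset": [0,0,10],"rot": [0,0,0]},
    {"offset": [0,0,7],"rot": [0,0,0]},
    {"offset": [0,0,0],"rot": [0,0,0]},
    {"offset": [0,0,0],"rot": [0,0,0]}
  ]
}}

```text
time: 6.78
eef_pos: [0.5511, -0.343, 0.0637]
ee_rot: [0.0, 0.998, -0.068, 0.0]
force: [0.5, 0.4, -0.2]
gripper_width: 0.0338
```

```bash
python3 - <<'E'
from plan import *
go((.5515,-.3415,.050,-7.8))
for n in('side',):
    a=shot(n,n+'4.png')
    u,v=proj(n,[.552,-.342,.06]).astype(int)
    cv2.imwrite(f'pics/{n}4c.png',cv2.resize(a[v-40:v+40,u-50:u+50],None,fx=7,fy=7,interpolation=cv2.INTER_CUBIC))
E
```

```text
now t 6.78 p [ 551.1 -343.    63.7] yaw -7.81 tilt [ 0.02 -0.02] w 33.8
 -> (0.5515, -0.3415, 0.05, -7.8) rows 1
   {"offset":[0.2,-1.5,13.7],"rot":[0,0,-0.0]}
```

View pics/side4c.png

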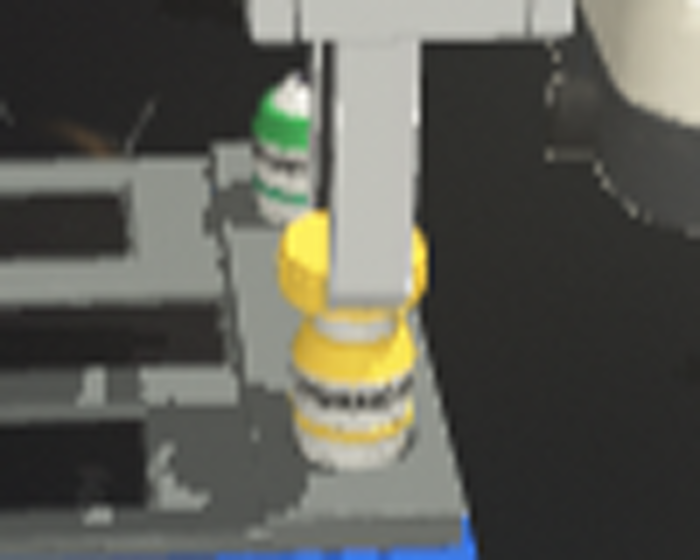

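Cap (278–428, centre 353) sits directly above the barrel (292–414, centre 353). Lower slowly.

>>> {"method": "jog_arm", "body": {
  "deltas": [
    {"offset": [0,-1,5],"rot": [0,0,0]},
    {"offset": [0,0,4],"rot": [0,0,0]},
    {"offset": [0,0,3],"rot": [0,0,0]},
    {"offset": [0,0,1],"rot": [0,0,0]},
    {"offset": [0,0,0],"rot": [0,0,0]}
  ]
}}

```text
time: 7.45
eef_pos: [0.551, -0.3419, 0.0504]
ee_rot: [-0.0, 0.998, -0.068, -0.0]
force: [-0.2, -0.7, 0.9]
gripper_width: 0.0335
```

>>> {"method": "jog_arm", "body": {
  "deltas": [
    {"offset": [0,0,1],"rot": [0,0,0]},
    {"offset": [0,0,0],"rot": [0,0,0]}
  ]
}}

```text
time: 7.7
eef_pos: [0.5511, -0.3419, 0.0495]
ee_rot: [0.0, 0.998, -0.068, 0.0]
force: [0.5, 0.6, -0.3]
gripper_width: 0.0338
```

>>> {"method": "jog_arm", "body": {
  "deltas": [
    {"offset": [0,0,0],"rot": [0,0,0]},
    {"offset": [0,0,0],"rot": [0,0,0]},
    {"offset": [0,0,0],"rot": [0,0,0]}
  ],
  "fingers": 0.7
}}

```text
time: 8.07
eef_pos: [0.5511, -0.3419, 0.0496]
ee_rot: [0.0, 0.998, -0.068, 0.0]
force: [-0.4, 0.5, -0.0]
gripper_width: 0.0605
```

```bash
python3 - <<'E'
from plan import *
go((.5515,-.3415,.13,-7.8),(.5,-.25,.13))
for n in('side',):
    a=shot(n,n+'5.png')
    u,v=proj(n,[.552,-.342,.06]).astype(int)
    cv2.imwrite(f'pics/{n}5c.png',cv2.resize(a[v-40:v+40,u-50:u+50],None,fx=7,fy=7,interpolation=cv2.INTER_CUBIC))
E
```

```text
now t 8.07 p [ 551.1 -341.9   49.6] yaw -7.82 tilt [ 0.01 -0.01] w 60.5
 -> (0.5515, -0.3415, 0.13, -7.8) rows 2
   {"offset":[0.2,-0.2,-40.2],"rot":[0,0,-0.0]}
   {"offset":[0.2,-0.2,-40.2],"rot":[0,0,-0.0]}
 -> (0.5, -0.25, 0.13) rows 2
   {"offset":[-31.7,-41.8,-0.0],"rot":[0,0,0.0]}
   {"offset":[-31.7,-41.8,-0.0],"rot":[0,0,0.0]}
```

View pics/side5c.png

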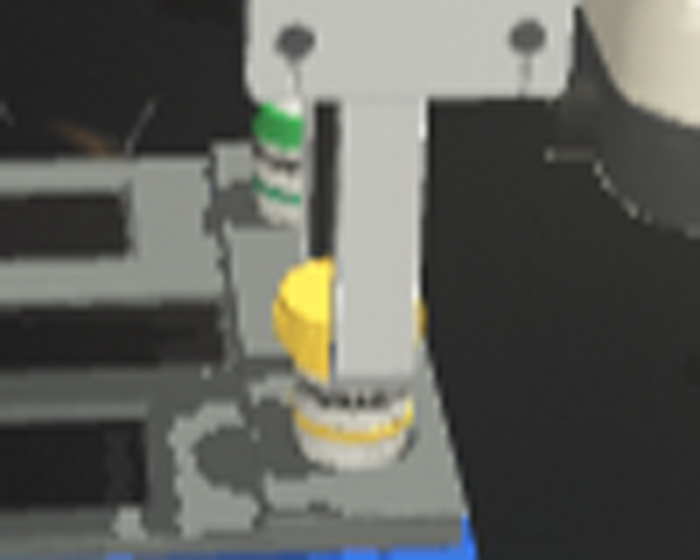

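>>> {"method": "jog_arm", "body": {
  "deltas": [
    {"offset": [0,0,-15],"rot": [0,0,0]},
    {"offset": [0,0,-40],"rot": [0,0,0]},
    {"offset": [0,0,-30],"rot": [0,0,0]},
    {"offset": [-30,-40,0],"rot": [0,0,0]},
    {"offset": [-30,-45,0],"rot": [0,0,0]}
  ],
  "fingers": 1
}}

```text
time: 8.75
eef_pos: [0.5033, -0.2494, 0.1365]
ee_rot: [0.001, 0.998, -0.069, 0.001]
force: [-0.2, 0.6, 0.2]
gripper_width: 0.0939
```

```bash
python3 - <<'E'
from plan import *
go((.4335,-.051,.09,-7.8))
for n in('side','top'):
    a=shot(n,n+'6.png')
    u,v=proj(n,[.552,-.342,.06]).astype(int)
    cv2.imwrite(f'pics/{n}6c.png',cv2.resize(a[v-40:v+40,u-50:u+50],None,fx=7,fy=7,interpolation=cv2.INTER_CUBIC))
E
```

```text
now t 8.75 p [ 503.3 -249.4  136.5] yaw -7.89 tilt [ 0.16 -0.09] w 93.9
 -> (0.4335, -0.051, 0.09, -7.8) rows 4
   {"offset":[-24.1,-46.7,11.6],"rot":[0,0,-0.0]}
   {"offset":[-24.1,-46.7,11.6],"rot":[0,0,-0.0]}
   {"offset":[-24.1,-46.7,11.6],"rot":[0,0,-0.0]}
   {"offset":[-24.0,-46.8,11.6],"rot":[0,0,-0.0]}
```

View pics/side6c.png

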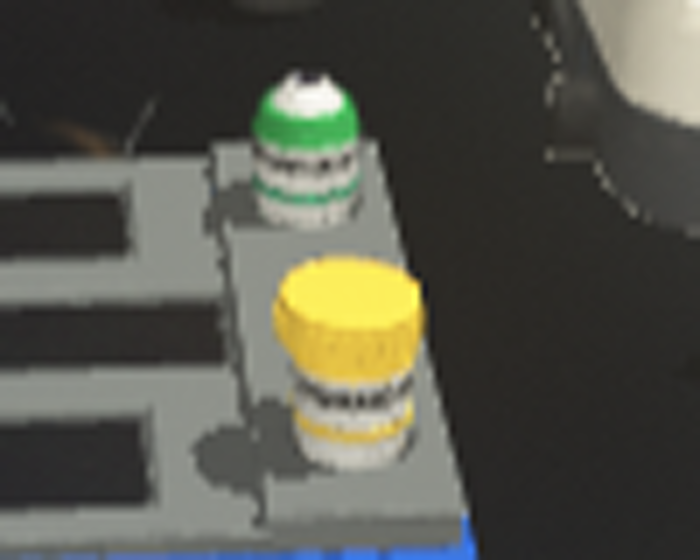

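View pics/top6c.png

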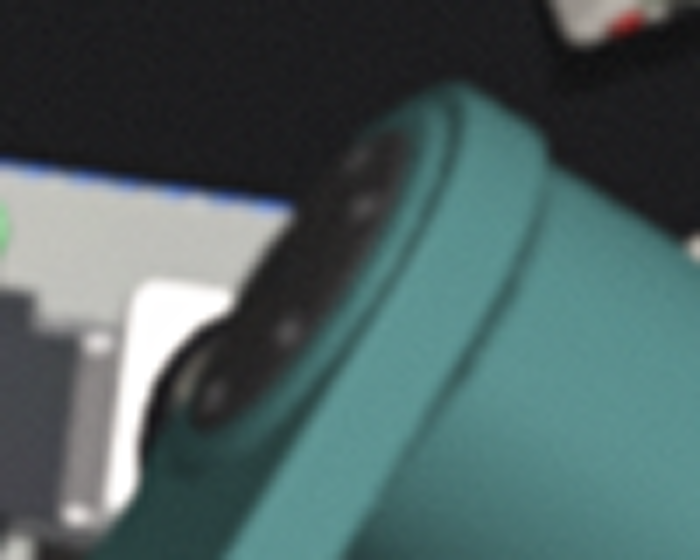

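>>> {"method": "jog_arm", "body": {
  "deltas": [
    {"offset": [-24,-47,8],"rot": [0,0,0]},
    {"offset": [-24,-50,10],"rot": [0,0,0]},
    {"offset": [-24,-50,10],"rot": [0,0,0]},
    {"offset": [-16,-30,10],"rot": [0,0,0]},
    {"offset": [-6,-10,5],"rot": [0,0,0]}
  ]
}}

```text
time: 9.48
eef_pos: [0.4357, -0.0507, 0.0922]
ee_rot: [0.0, 0.998, -0.067, 0.001]
force: [-0.2, -0.4, -0.5]
gripper_width: 0.0939
```

>>> {"method": "jog_arm", "body": {
  "deltas": [
    {"offset": [0,0,0],"rot": [0,0,0]},
    {"offset": [0,0,0],"rot": [0,0,0]}
  ]
}}

```text
time: 9.72
eef_pos: [0.4366, -0.0527, 0.0923]
ee_rot: [0.0, 0.998, -0.069, 0.001]
force: [0.7, -0.1, 1.0]
gripper_width: 0.0942
```

```bash
python3 - <<'E'
from plan import *
go((.4335,-.051,.012,-7.8))
for n in('side',):
    a=shot(n,n+'7.png')
    u,v=proj(n,[.433,-.05,.06]).astype(int);print(u,v)
    cv2.imwrite(f'pics/{n}7c.png',cv2.resize(a[v-40:v+40,u-50:u+50],None,fx=7,fy=7,interpolation=cv2.INTER_CUBIC))
for z in(0,.02,.046,.062):print(proj('side',[.4335,-.051,z]))
E
```

```text
now t 9.72 p [436.6 -52.7  92.3] yaw -7.88 tilt [ 0.09 -0.06] w 94.2
 -> (0.4335, -0.051, 0.012, -7.8) rows 2
   {"offset":[-1.6,-0.7,40.1],"rot":[0,0,-0.0]}
   {"offset":[-1.6,-0.7,40.1],"rot":[0,0,-0.0]}
180 188
[181.58552123 213.87633549]
[181.26587023 205.74564127]
[180.84340775 194.99981768]
[180.57945714 188.2859276 ]
```

View pics/side7c.png

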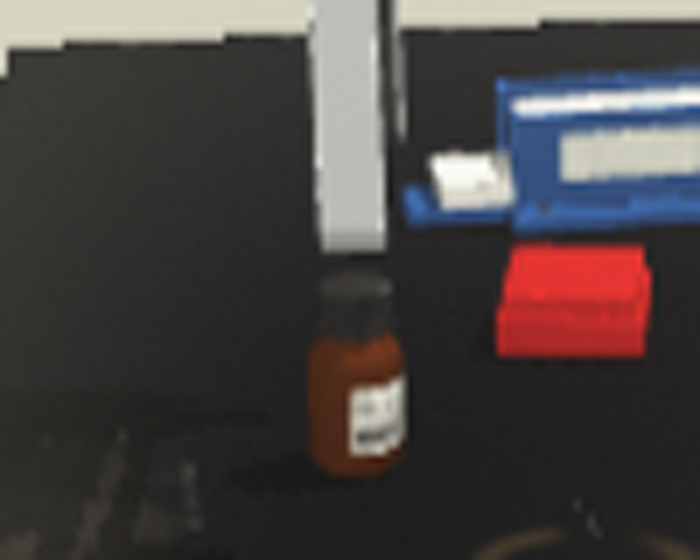

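>>> {"method": "jog_arm", "body": {
  "deltas": [
    {"offset": [-3,-1,20],"rot": [0,0,0]},
    {"offset": [0,0,25],"rot": [0,0,0]},
    {"offset": [0,0,20],"rot": [0,0,0]},
    {"offset": [0,0,12],"rot": [0,0,0]},
    {"offset": [0,0,3],"rot": [0,0,0]}
  ]
}}

```text
time: 10.4
eef_pos: [0.4326, -0.0506, 0.011]
ee_rot: [0.0, 0.998, -0.069, -0.0]
force: [0.1, 0.2, 1.1]
gripper_width: 0.0941
```

>>> {"method": "jog_arm", "body": {
  "deltas": [
    {"offset": [0,0,0],"rot": [0,0,0]},
    {"offset": [0,0,0],"rot": [0,0,0]},
    {"offset": [0,0,0],"rot": [0,0,0]},
    {"offset": [0,0,0],"rot": [0,0,0]},
    {"offset": [0,0,0],"rot": [0,0,0]}
  ],
  "fingers": 0,
  "force": 20
}}

```text
time: 11.02
eef_pos: [0.4327, -0.0501, 0.0116]
ee_rot: [0.0, 0.998, -0.068, 0.0]
force: [0.5, 0.3, -0.6]
gripper_width: 0.0475
```

>>> {"method": "jog_arm", "body": {
  "deltas": [
    {"offset": [0,0,0],"rot": [0,0,0]},
    {"offset": [0,0,0],"rot": [0,0,0]},
    {"offset": [0,0,0],"rot": [0,0,0]}
  ]
}}

```text
time: 11.4
eef_pos: [0.4326, -0.0501, 0.0114]
ee_rot: [0.0, 0.998, -0.068, -0.0]
force: [0.0, -0.5, -0.1]
gripper_width: 0.0294
```

```bash
python3 - <<'E'
from plan import *
go((.4335,-.051,.095,-7.8),(.4975,-.209,.095))
for n in('side',):
    a=shot(n,n+'8.png')
    u,v=proj(n,[.433,-.05,.06]).astype(int);print(u,v)
    cv2.imwrite(f'pics/{n}8c.png',cv2.resize(a[v-40:v+40,u-50:u+50],None,fx=7,fy=7,interpolation=cv2.INTER_CUBIC))
E
```

```text
now t 11.4 p [432.6 -50.1  11.4] yaw -7.81 tilt [-0.   -0.01] w 29.4
 -> (0.4335, -0.051, 0.095, -7.8) rows 2
   {"offset":[0.5,0.4,-41.8],"rot":[0,0,-0.0]}
   {"offset":[0.5,0.4,-41.8],"rot":[0,0,-0.0]}
 -> (0.4975, -0.209, 0.095) rows 3
   {"offset":[28.3,49.3,-0.0],"rot":[0,0,0.0]}
   {"offset":[28.3,49.3,-0.0],"rot":[0,0,0.0]}
   {"offset":[28.3,49.3,-0.0],"rot":[0,0,0.0]}
180 188
```

View pics/side8c.png

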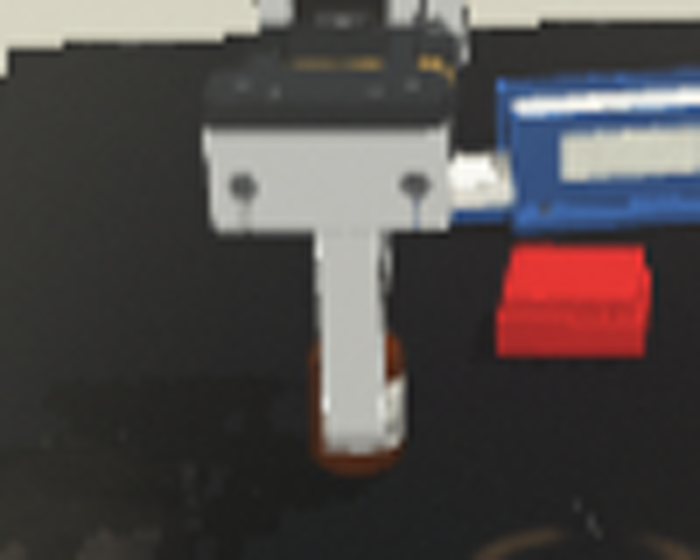

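>>> {"method": "jog_arm", "body": {
  "deltas": [
    {"offset": [0,0,-15],"rot": [0,0,0]},
    {"offset": [0,0,-35],"rot": [0,0,0]},
    {"offset": [8,12,-20],"rot": [0,0,0]},
    {"offset": [22,40,0],"rot": [0,0,0]},
    {"offset": [27,48,0],"rot": [0,0,0]}
  ]
}}

```text
time: 12.08
eef_pos: [0.4767, -0.1577, 0.0835]
ee_rot: [0.0, 0.998, -0.067, 0.002]
force: [1.6, 0.2, 0.4]
gripper_width: 0.0294
```

>>> {"method": "jog_arm", "body": {
  "deltas": [
    {"offset": [20,33,0],"rot": [0,0,0]},
    {"offset": [8,14,0],"rot": [0,0,0]},
    {"offset": [0,0,0],"rot": [0,0,0]},
    {"offset": [0,0,0],"rot": [0,0,0]},
    {"offset": [0,0,0],"rot": [0,0,0]}
  ]
}}

```text
time: 12.7
eef_pos: [0.4966, -0.2059, 0.0816]
ee_rot: [-0.0, 0.998, -0.067, -0.0]
force: [0.3, 0.0, -0.2]
gripper_width: 0.0291
```

```bash
python3 - <<'E'
from plan import *
go((.4975,-.2088,.0225,-7.8))
for n in('side',):
    a=shot(n,n+'9.png')
    u,v=proj(n,[.4975,-.209,.05]).astype(int);print(u,v)
    cv2.imwrite(f'pics/{n}9c.png',cv2.resize(a[v-40:v+40,u-50:u+50],None,fx=7,fy=7,interpolation=cv2.INTER_CUBIC))
E
```

```text
now t 12.7 p [ 496.6 -205.9   81.6] yaw -7.73 tilt [-0.01  0.02] w 29.1
 -> (0.4975, -0.2088, 0.0225, -7.8) rows 1
   {"offset":[1.3,2.7,59.1],"rot":[0,0,0.1]}
220 221
```

View pics/side9c.png

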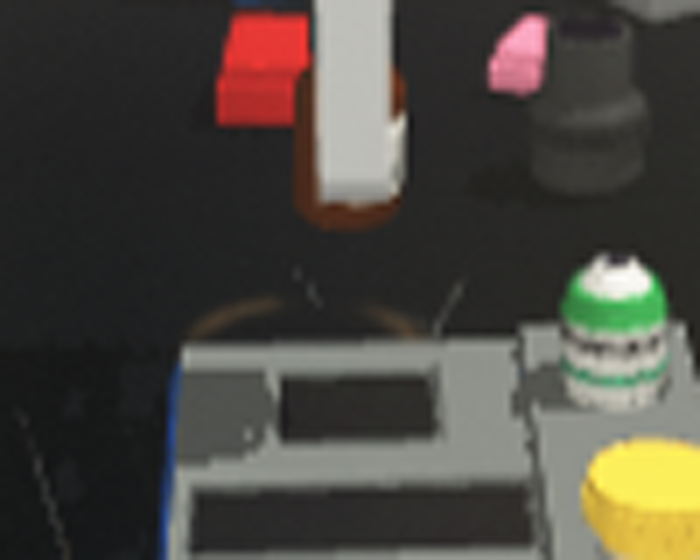

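>>> {"method": "jog_arm", "body": {
  "deltas": [
    {"offset": [1,3,15],"rot": [0,0,0]},
    {"offset": [0,0,20],"rot": [0,0,0]},
    {"offset": [0,0,12],"rot": [0,0,0]},
    {"offset": [0,0,7],"rot": [0,0,0]},
    {"offset": [0,0,3],"rot": [0,0,0]}
  ]
}}

```text
time: 13.38
eef_pos: [0.4973, -0.2103, 0.024]
ee_rot: [-0.0, 0.998, -0.068, -0.0]
force: [-0.3, 0.2, -0.3]
gripper_width: 0.0291
```

>>> {"method": "jog_arm", "body": {
  "deltas": [
    {"offset": [0,0,1],"rot": [0,0,0]},
    {"offset": [0,0,0],"rot": [0,0,0]}
  ]
}}

```text
time: 13.62
eef_pos: [0.4978, -0.2106, 0.024]
ee_rot: [0.0, 0.998, -0.068, 0.001]
force: [-0.4, 0.5, -0.4]
gripper_width: 0.0294
```

```bash
python3 - <<'E'
from plan import *
go((.4975,-.2088,.0225,-7.8))
E
```

```text
now t 13.62 p [ 497.8 -210.6   24. ] yaw -7.81 tilt [ 0.06 -0.03] w 29.4
 -> (0.4975, -0.2088, 0.0225, -7.8) rows 1
   {"offset":[-0.6,-1.7,1.5],"rot":[0,0,-0.0]}
```

>>> {"method": "jog_arm", "body": {
  "deltas": [
    {"offset": [0,-1,1.5],"rot": [0,0,0]},
    {"offset": [0,0,0.5],"rot": [0,0,0]},
    {"offset": [0,0,0],"rot": [0,0,0]}
  ]
}}

```text
time: 14.0
eef_pos: [0.4978, -0.2093, 0.022]
ee_rot: [0.0, 0.998, -0.068, 0.0]
force: [-0.9, 1.1, 1.3]
gripper_width: 0.0292
```

>>> {"method": "jog_arm", "body": {
  "deltas": [
    {"offset": [0,0,0],"rot": [0,0,0]},
    {"offset": [0,0,0],"rot": [0,0,0]},
    {"offset": [0,0,0],"rot": [0,0,0]},
    {"offset": [0,0,0],"rot": [0,0,0]}
  ],
  "fingers": 0.6
}}

```text
time: 14.5
eef_pos: [0.4975, -0.2094, 0.0214]
ee_rot: [0.0, 0.998, -0.068, -0.0]
force: [0.0, -0.2, 0.1]
gripper_width: 0.0562
```

```bash
python3 - <<'E'
from plan import *
go((.4975,-.2088,.11),(.4975,-.15,.13))
for n in('side',):
    a=shot(n,n+'10.png')
    u,v=proj(n,[.4975,-.209,.05]).astype(int);print(u,v)
    cv2.imwrite(f'pics/{n}10c.png',cv2.resize(a[v-40:v+40,u-50:u+50],None,fx=7,fy=7,interpolation=cv2.INTER_CUBIC))
E
```

```text
now t 14.5 p [ 497.5 -209.4   21.4] yaw -7.81 tilt [-0.01 -0.  ] w 56.2
 -> (0.4975, -0.2088, 0.11) rows 2
   {"offset":[-0.1,-0.3,-44.3],"rot":[0,0,0.0]}
   {"offset":[-0.1,-0.3,-44.3],"rot":[0,0,0.0]}
 -> (0.4975, -0.15, 0.13) rows 2
   {"offset":[-4.0,-29.1,-10.0],"rot":[0,0,0.0]}
   {"offset":[-4.0,-29.1,-10.0],"rot":[0,0,0.0]}
220 221
```

View pics/side10c.png

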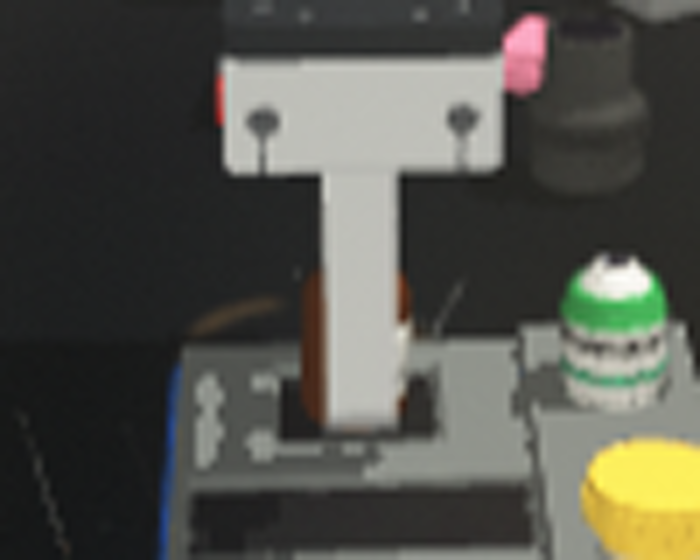

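>>> {"method": "jog_arm", "body": {
  "deltas": [
    {"offset": [0,0,-15],"rot": [0,0,0]},
    {"offset": [0,0,-40],"rot": [0,0,0]},
    {"offset": [0,0,-40],"rot": [0,0,0]},
    {"offset": [0,-30,-20],"rot": [0,0,0]},
    {"offset": [0,-30,0],"rot": [0,0,0]}
  ]
}}

```text
time: 15.18
eef_pos: [0.5076, -0.1503, 0.1408]
ee_rot: [0.001, 0.998, -0.069, 0.003]
force: [0.0, -0.4, -1.0]
gripper_width: 0.0565
```

```bash
python3 - <<'E'
from plan import *
a=shot('side','side11.png')
cv2.imwrite('pics/side11c.png',cv2.resize(a[150:300,170:400],None,fx=3.4,fy=3.4,interpolation=cv2.INTER_CUBIC))
a=cv2.imread('pics/top0.png');cv2.imwrite('pics/cov.png',cv2.resize(a[130:160,228:258],None,fx=18,fy=18,interpolation=cv2.INTER_CUBIC))
go((.68,.0,.14,5))
E
```

```text
now t 15.22 p [ 507.2 -146.2  139.5] yaw -7.68 tilt [0.28 0.09] w 56.2
 -> (0.68, 0.0, 0.14, 5) rows 4
   {"offset":[37.9,-42.0,-0.1],"rot":[0,0,-3.2]}
   {"offset":[40.2,-39.8,-0.1],"rot":[0,0,-3.2]}
   {"offset":[42.3,-37.6,-0.1],"rot":[0,0,-3.2]}
   {"offset":[44.3,-35.2,-0.1],"rot":[0,0,-3.2]}
```

View pics/side11c.png

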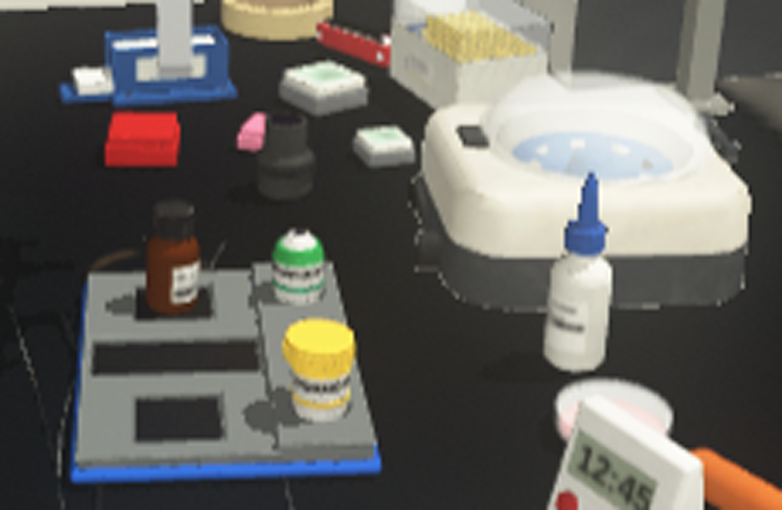

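View pics/cov.png

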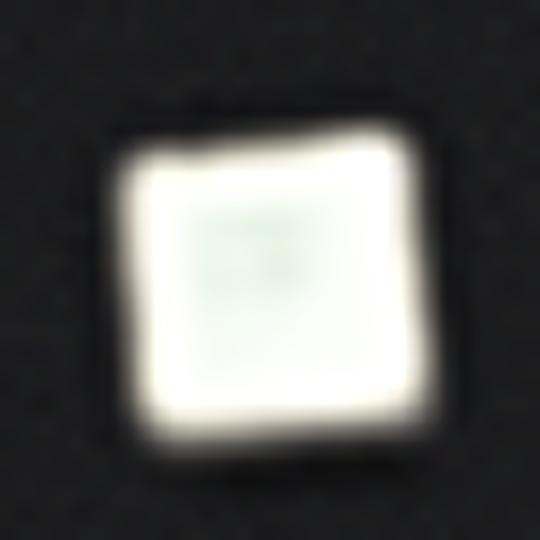

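>>> {"method": "jog_arm", "body": {
  "deltas": [
    {"offset": [30,-45,0],"rot": [0,0,-3.3]},
    {"offset": [38,-44,0],"rot": [0,0,-3.3]},
    {"offset": [45,-40,0],"rot": [0,0,-3.3]},
    {"offset": [42,-28,0],"rot": [0,0,-3.3]},
    {"offset": [18,-12,0],"rot": [0,0,0]}
  ],
  "fingers": 1
}}

```text
time: 15.85
eef_pos: [0.6882, 0.0156, 0.1366]
ee_rot: [-0.0, 0.999, 0.048, 0.0]
force: [-0.8, -0.3, 0.7]
gripper_width: 0.0942
```

>>> {"method": "jog_arm", "body": {
  "deltas": [
    {"offset": [0,0,20],"rot": [0,0,0]},
    {"offset": [0,0,20],"rot": [0,0,0]},
    {"offset": [0,0,10],"rot": [0,0,0]},
    {"offset": [0,0,0],"rot": [0,0,0]},
    {"offset": [0,0,0],"rot": [0,0,0]}
  ]
}}

```text
time: 16.48
eef_pos: [0.6867, 0.0131, 0.0873]
ee_rot: [0.0, 0.999, 0.047, 0.001]
force: [0.4, 0.7, 0.6]
gripper_width: 0.0941
```

```bash
python3 - <<'E'
from plan import *
go((.688,.0113,.005,5.5))
for n in('side','top'):
    a=shot(n,n+'12.png')
    u,v=proj(n,[.688,.011,.05]).astype(int);print(u,v)
    cv2.imwrite(f'pics/{n}12c.png',cv2.resize(a[v-40:v+40,u-50:u+50],None,fx=7,fy=7,interpolation=cv2.INTER_CUBIC))
print(proj('side',[.688,.0113,.016]),proj('side',[.688,.0113,.008]))
E
```

```text
now t 16.48 p [686.7  13.1  87.3] yaw 5.35 tilt [ 0.07 -0.01] w 94.1
 -> (0.688, 0.0113, 0.005, 5.5) rows 2
   {"offset":[0.6,1.0,41.2],"rot":[0,0,-0.1]}
   {"offset":[0.6,1.0,41.2],"rot":[0,0,-0.1]}
283 177
242 142
[282.75345949 190.12847358] [282.60780235 193.10937892]
```

View pics/side12c.png

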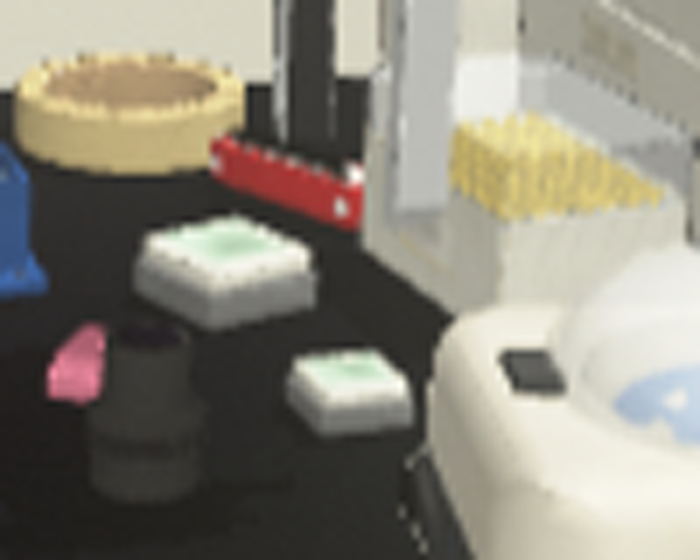

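>>> {"method": "jog_arm", "body": {
  "deltas": [
    {"offset": [1,2,25],"rot": [0,0,0]},
    {"offset": [0,0,25],"rot": [0,0,0]},
    {"offset": [0,0,18],"rot": [0,0,0]},
    {"offset": [0,0,10],"rot": [0,0,0]},
    {"offset": [0,0,3],"rot": [0,0,0]}
  ]
}}

```text
time: 17.2
eef_pos: [0.6877, 0.0118, 0.0052]
ee_rot: [0.0, 0.999, 0.047, -0.0]
force: [-0.0, -0.1, -0.3]
gripper_width: 0.0942
```

>>> {"method": "jog_arm", "body": {
  "deltas": [
    {"offset": [0,0,0],"rot": [0,0,0]},
    {"offset": [0,0,0],"rot": [0,0,0]},
    {"offset": [0,0,0],"rot": [0,0,0]}
  ],
  "fingers": 0.6,
  "force": 20
}}

```text
time: 17.58
eef_pos: [0.6882, 0.0117, 0.0063]
ee_rot: [0.0, 0.999, 0.047, 0.001]
force: [0.2, -0.4, 0.7]
gripper_width: 0.0675
```

```bash
python3 - <<'E'
from plan import *
go((.688,.0113,.0055,5.5))
for n in('side',):
    a=shot(n,n+'13.png')
    u,v=proj(n,[.688,.011,.05]).astype(int);print(u,v)
    cv2.imwrite(f'pics/{n}13c.png',cv2.resize(a[v-40:v+40,u-50:u+50],None,fx=7,fy=7,interpolation=cv2.INTER_CUBIC))
E
```

```text
now t 17.57 p [688.2  11.7   6.3] yaw 5.39 tilt [ 0.08 -0.01] w 67.5
 -> (0.688, 0.0113, 0.0055, 5.5) rows 1
   {"offset":[-0.2,0.4,0.8],"rot":[0,0,-0.1]}
283 177
```

View pics/side13c.png

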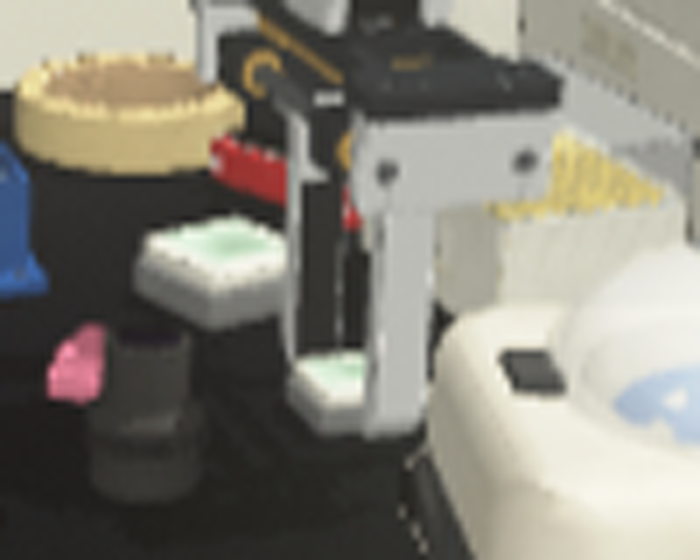

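>>> {"method": "jog_arm", "body": {
  "deltas": [
    {"offset": [0,0,1],"rot": [0,0,0]},
    {"offset": [0,0,0],"rot": [0,0,0]},
    {"offset": [0,0,0],"rot": [0,0,0]},
    {"offset": [0,0,0],"rot": [0,0,0]},
    {"offset": [0,0,0],"rot": [0,0,0]}
  ],
  "fingers": 0,
  "force": 20
}}

```text
time: 18.25
eef_pos: [0.6876, 0.0118, 0.0044]
ee_rot: [0.0, 0.999, 0.047, -0.0]
force: [0.1, -0.4, 0.3]
gripper_width: 0.0357
```

>>> {"method": "jog_arm", "body": {
  "deltas": [
    {"offset": [0,0,-15],"rot": [0,0,0]},
    {"offset": [0,0,-35],"rot": [0,0,0]},
    {"offset": [0,0,-35],"rot": [0,0,0]},
    {"offset": [-8,0,-30],"rot": [0,0,3]},
    {"offset": [-30,0,-10],"rot": [0,0,3]}
  ]
}}

```text
time: 18.88
eef_pos: [0.6519, 0.0095, 0.1339]
ee_rot: [0.0, 1.0, -0.006, 0.004]
force: [-0.1, -0.4, -0.3]
gripper_width: 0.0354
```

```bash
python3 - <<'E'
from plan import *
go((.53,-.08,.12,-7.8),(.4815,-.3320,.12,-7.8))
E
```

```text
now t 18.88 p [651.9   9.5 133.9] yaw -0.71 tilt [ 0.42 -0.03] w 35.4
 -> (0.53, -0.08, 0.12, -7.8) rows 3
   {"offset":[-40.3,30.3,4.6],"rot":[0,0,2.4]}
   {"offset":[-39.0,32.0,4.6],"rot":[0,0,2.4]}
   {"offset":[-37.6,33.6,4.6],"rot":[0,0,2.4]}
 -> (0.4815, -0.332, 0.12, -7.8) rows 5
   {"offset":[-2.8,51.3,-0.0],"rot":[0,0,-0.0]}
   {"offset":[-2.8,51.3,-0.0],"rot":[0,0,-0.0]}
   {"offset":[-2.8,51.3,-0.0],"rot":[0,0,-0.0]}
   {"offset":[-2.8,51.3,-0.0],"rot":[0,0,-0.0]}
   {"offset":[-2.8,51.3,-0.0],"rot":[0,0,-0.0]}
```

>>> {"method": "jog_arm", "body": {
  "deltas": [
    {"offset": [-40,30,4],"rot": [0,0,2.4]},
    {"offset": [-40,32,4],"rot": [0,0,2.4]},
    {"offset": [-38,38,4],"rot": [0,0,2.4]},
    {"offset": [-8,55,0],"rot": [0,0,0]},
    {"offset": [-3,55,0],"rot": [0,0,0]}
  ]
}}

```text
time: 19.5
eef_pos: [0.5, -0.1926, 0.1193]
ee_rot: [0.001, 0.998, -0.068, 0.001]
force: [0.6, 0.5, 0.3]
gripper_width: 0.0359
```

>>> {"method": "jog_arm", "body": {
  "deltas": [
    {"offset": [0,55,0],"rot": [0,0,0]},
    {"offset": [0,48,0],"rot": [0,0,0]},
    {"offset": [0,28,0],"rot": [0,0,0]},
    {"offset": [0,8,0],"rot": [0,0,0]},
    {"offset": [0,0,0],"rot": [0,0,0]}
  ]
}}

```text
time: 20.12
eef_pos: [0.4818, -0.3289, 0.1181]
ee_rot: [-0.0, 0.998, -0.068, 0.0]
force: [0.3, -0.8, -0.8]
gripper_width: 0.0355
```

```bash
python3 - <<'E'
from plan import *
go((.4815,-.3320,.05,-7.8))
E
```

```text
now t 20.12 p [ 481.8 -328.9  118.1] yaw -7.83 tilt [0.04 0.  ] w 35.5
 -> (0.4815, -0.332, 0.05, -7.8) rows 2
   {"offset":[0.1,1.6,34.0],"rot":[0,0,-0.0]}
   {"offset":[0.1,1.6,34.0],"rot":[0,0,-0.0]}
```

>>> {"method": "jog_arm", "body": {
  "deltas": [
    {"offset": [0,3,25],"rot": [0,0,0]},
    {"offset": [0,0,30],"rot": [0,0,0]},
    {"offset": [0,0,23],"rot": [0,0,0]},
    {"offset": [0,0,10],"rot": [0,0,0]},
    {"offset": [0,0,0],"rot": [0,0,0]}
  ]
}}

```text
time: 20.75
eef_pos: [0.4813, -0.3309, 0.0293]
ee_rot: [-0.0, 0.998, -0.067, -0.0]
force: [-0.0, -0.4, -0.1]
gripper_width: 0.0358
```

>>> {"method": "jog_arm", "body": {
  "deltas": [
    {"offset": [0,0,0],"rot": [0,0,0]},
    {"offset": [0,0,0],"rot": [0,0,0]}
  ]
}}

```text
time: 21.0
eef_pos: [0.482, -0.3326, 0.0309]
ee_rot: [0.001, 0.998, -0.068, 0.001]
force: [0.0, -0.4, -0.3]
gripper_width: 0.0358
```

```bash
python3 - <<'E'
from plan import *
go((.4815,-.3320,.0155,-7.8))
for n in('side',):
    a=shot(n,n+'14.png')
    u,v=proj(n,[.4815,-.332,.03]).astype(int);print(u,v)
    cv2.imwrite(f'pics/{n}14c.png',cv2.resize(a[v-40:v+40,u-50:u+50],None,fx=7,fy=7,interpolation=cv2.INTER_CUBIC))
E
```

```text
now t 21.0 p [ 482.  -332.6   30.9] yaw -7.81 tilt [ 0.11 -0.09] w 35.8
 -> (0.4815, -0.332, 0.0155, -7.8) rows 1
   {"offset":[-0.6,-0.5,15.4],"rot":[0,0,-0.0]}
222 263
```

View pics/side14c.png

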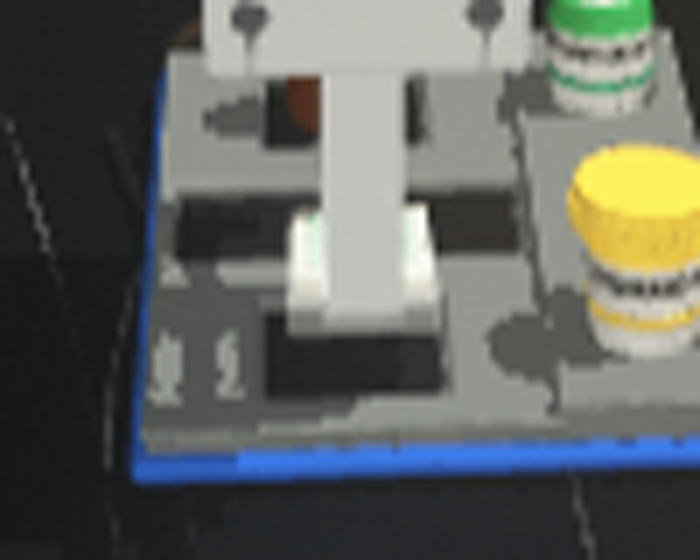

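>>> {"method": "jog_arm", "body": {
  "deltas": [
    {"offset": [-1.5,0,7],"rot": [0,0,0]},
    {"offset": [0,0,5],"rot": [0,0,0]},
    {"offset": [0,0,2],"rot": [0,0,0]},
    {"offset": [0,0,0],"rot": [0,0,0]},
    {"offset": [0,0,0],"rot": [0,0,0]}
  ]
}}

```text
time: 21.68
eef_pos: [0.4799, -0.332, 0.0156]
ee_rot: [0.0, 0.998, -0.068, 0.0]
force: [-0.4, 0.4, -0.2]
gripper_width: 0.0356
```

```bash
python3 - <<'E'
from plan import *
go((.4815,-.3320,.0155,-7.8))
for n in('side',):
    a=shot(n,n+'15.png')
    u,v=proj(n,[.4815,-.332,.03]).astype(int);print(u,v)
    cv2.imwrite(f'pics/{n}15c.png',cv2.resize(a[v-40:v+40,u-50:u+50],None,fx=7,fy=7,interpolation=cv2.INTER_CUBIC))
E
```

```text
now t 21.68 p [ 479.9 -332.    15.6] yaw -7.81 tilt [ 0.02 -0.02] w 35.6
 -> (0.4815, -0.332, 0.0155, -7.8) rows 1
   {"offset":[1.6,-0.2,0.1],"rot":[0,0,-0.0]}
222 263
```

View pics/side15c.png

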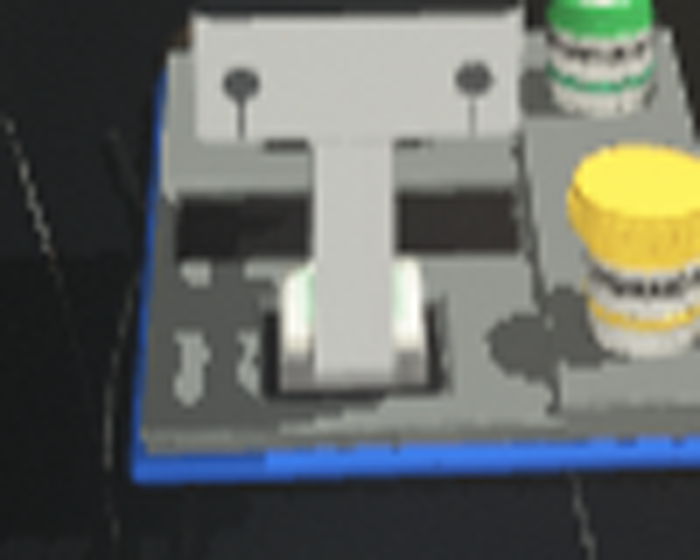

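Box centred in the pocket (281–428 inside 265–443). Lower a last 0.5 mm and release.

>>> {"method": "jog_arm", "body": {
  "deltas": [
    {"offset": [0,0,0.5],"rot": [0,0,0]},
    {"offset": [0,0,0],"rot": [0,0,0]}
  ]
}}

```text
time: 21.98
eef_pos: [0.4798, -0.3319, 0.015]
ee_rot: [0.0, 0.998, -0.068, 0.0]
force: [0.1, 0.3, -0.1]
gripper_width: 0.0361
```

>>> {"method": "jog_arm", "body": {
  "deltas": [
    {"offset": [0,0,0],"rot": [0,0,0]},
    {"offset": [0,0,0],"rot": [0,0,0]},
    {"offset": [0,0,0],"rot": [0,0,0]}
  ],
  "fingers": 0.6
}}

```text
time: 22.35
eef_pos: [0.4798, -0.3319, 0.0151]
ee_rot: [0.0, 0.998, -0.068, 0.0]
force: [0.2, -0.4, -0.8]
gripper_width: 0.0561
```

>>> {"method": "jog_arm", "body": {
  "deltas": [
    {"offset": [0,0,-15],"rot": [0,0,0]},
    {"offset": [0,0,-40],"rot": [0,0,0]},
    {"offset": [0,0,-45],"rot": [0,0,0]},
    {"offset": [-10,-40,-20],"rot": [0,0,0]},
    {"offset": [-10,-50,0],"rot": [0,0,0]}
  ]
}}

```text
time: 22.98
eef_pos: [0.4737, -0.2408, 0.1392]
ee_rot: [0.002, 0.998, -0.069, 0.003]
force: [-0.6, 0.4, -0.4]
gripper_width: 0.0566
```

```bash
python3 - <<'E'
from plan import *
go((.46,.1738,.10,.5))
a=cv2.imread('pics/top0.png');H,S,V=cv2.split(cv2.cvtColor(a,cv2.COLOR_BGR2HSV))
a=shot('side','side16.png')
u,v=proj('side',[.4815,-.332,.03]).astype(int)
cv2.imwrite('pics/side16c.png',cv2.resize(a[v-40:v+40,u-50:u+50],None,fx=7,fy=7,interpolation=cv2.INTER_CUBIC))
# mailer nose edges
a=cv2.imread('pics/top0.png')
for r in (229,230,231,232):print(r,a[r,158:186].min(axis=1).tolist())
print('col',a[222:246,172].tolist())
for r in (190,200,210):print(r,a[r,155:192].min(axis=1).tolist())
E
```

```text
now t 22.98 p [ 473.7 -240.8  139.2] yaw -7.93 tilt [ 0.37 -0.23] w 56.6
 -> (0.46, 0.1738, 0.1, 0.5) rows 7
   {"offset":[-10.1,-58.4,5.6],"rot":[0,0,-1.2]}
   {"offset":[-8.9,-58.6,5.6],"rot":[0,0,-1.2]}
   {"offset":[-7.6,-58.8,5.6],"rot":[0,0,-1.2]}
   {"offset":[-6.4,-58.9,5.6],"rot":[0,0,-1.2]}
   {"offset":[-5.2,-59.0,5.6],"rot":[0,0,-1.2]}
   {"offset":[-3.9,-59.1,5.6],"rot":[0,0,-1.2]}
   {"offset":[-2.7,-59.2,5.6],"rot":[0,0,-1.2]}
229 [28, 26, 26, 23, 25, 63, 157, 247, 255, 255, 254, 254, 254, 254, 254, 254, 254, 254, 255, 255, 255, 228, 114, 31, 17, 26, 27, 28]
230 [28, 27, 27, 26, 26, 64, 163, 250, 255, 255, 254, 254, 254, 254, 254, 254, 254, 254, 255, 255, 255, 229, 116, 30, 19, 25, 29, 26]
231 [27, 27, 29, 24, 25, 66, 163, 250, 255, 255, 254, 254, 254, 254, 254, 254, 255, 255, 255, 255, 255, 223, 110, 31, 19, 26, 28, 28]
232 [29, 28, 29, 26, 25, 60, 152, 246, 255, 255, 255, 255, 255, 255, 255, 255, 255, 255, 255, 255, 255, 197, 86, 25, 21, 26, 28, 30]
col [[215, 224, 228], [234, 239, 242], [252, 254, 255], [254, 255, 255], [254, 255, 255], [254, 255, 255], [254, 255, 255], [254, 255, 255], [254, 255, 255], [254, 255, 255], [255, 255, 255], [248, 253, 255], [203, 184, 177], [167, 109, 76], [195, 114, 58], [205, 121, 63], [163, 95, 52], [83, 48, 31], [30, 25, 24], [28, 26, 27], [29, 28, 28], [30, 27, 29], [29, 29, 30], [28, 27, 26]]
190 [27, 29, 25, 27, 33, 43, 105, 221, 255, 255, 255, 255, 255, 255, 255, 254, 254, 254, 255, 255, 255, 255, 239, 129, 87, 94, 79, 64, 66, 64, 48, 32, 25, 26, 28, 27, 28]
200 [28, 26, 28, 27, 41, 50, 105, 217, 255, 255, 255, 254, 254, 254, 254, 254, 254, 254, 255, 255, 255, 255, 237, 129, 115, 133, 108, 70, 66, 63, 47, 29, 25, 27, 27, 29, 28]
210 [26, 27, 27, 31, 40, 50, 107, 216, 254, 255, 254, 254, 254, 254, 254, 254, 254, 254, 254, 254, 255, 254, 236, 134, 115, 137, 108, 69, 63, 62, 45, 31, 26, 27, 27, 30, 27]
```

View pics/side16c.png

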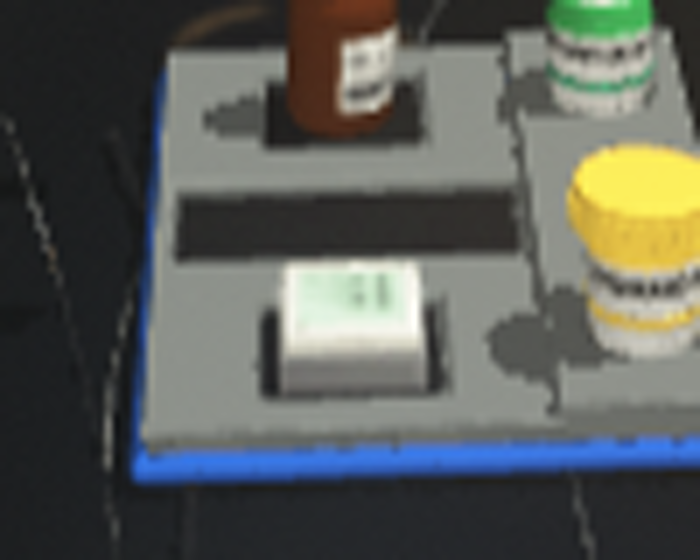

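```bash
python3 - <<'E'
from seg import *
print('nosec',onplane('top',171.3,229,.0185),'noseend',onplane('top',171.3,234,.0185))
print('up 190',onplane('top',169.6,190,.0395),'210',onplane('top',169.6,210,.0395))
# tongue centre row 236-237
a=cv2.imread('pics/top0.png')
for r in(236,237):print([int(x) for x in a[r,160:186,0]])
print('tongue y',onplane('top',172.7,236.5,.008), 'tongue end',onplane('top',172.7,238.8,.008))
# magazine outer blue at rows: base extents
for r in(185,205,215):print([int(x) for x in a[r,152:194,0]])
h=cv2.cvtColor(a,cv2.COLOR_BGR2HSV)
s=cv2.imread('pics/side0.png')
cv2.imwrite('pics/mag.png',cv2.resize(s[150:190,175:250],None,fx=10,fy=10,interpolation=cv2.INTER_CUBIC))
E
```

```text
nosec [0.4893 0.1735 0.0185] noseend [0.4777 0.1731 0.0185]
up 190 [0.5783 0.1756 0.0395] 210 [0.5327 0.1741 0.0395]
[29, 28, 31, 29, 24, 29, 78, 154, 201, 203, 195, 195, 195, 202, 211, 216, 216, 205, 164, 90, 29, 21, 27, 31, 29, 28]
[30, 30, 28, 29, 25, 32, 79, 161, 209, 215, 207, 207, 205, 208, 209, 212, 213, 202, 160, 87, 30, 22, 30, 28, 29, 27]
tongue y [0.4716 0.172  0.008 ] tongue end [0.4663 0.1718 0.008 ]
[30, 30, 30, 29, 29, 27, 41, 81, 120, 149, 210, 255, 255, 255, 255, 255, 255, 255, 255, 255, 255, 255, 255, 255, 255, 239, 184, 115, 86, 120, 161, 180, 170, 130, 65, 29, 28, 30, 29, 30, 32, 29]
[30, 29, 29, 28, 30, 31, 62, 120, 152, 158, 217, 254, 255, 254, 254, 254, 254, 254, 254, 254, 254, 254, 255, 255, 255, 237, 187, 145, 136, 140, 176, 212, 201, 144, 72, 30, 27, 28, 31, 30, 30, 31]
[30, 29, 30, 28, 27, 32, 63, 122, 150, 157, 215, 253, 255, 254, 254, 254, 254, 254, 254, 254, 254, 254, 254, 255, 255, 248, 201, 117, 80, 109, 163, 192, 186, 141, 74, 30, 28, 28, 30, 29, 31, 29]
```

View pics/mag.png

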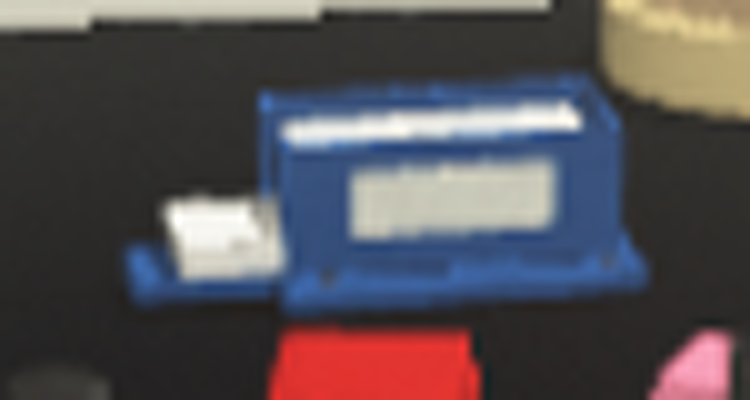

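>>> {"method": "jog_arm", "body": {
  "deltas": [
    {"offset": [-6,-56,5],"rot": [0,0,-2]},
    {"offset": [-5,-60,5],"rot": [0,0,-2]},
    {"offset": [-4,-60,5],"rot": [0,0,-2]},
    {"offset": [-3,-60,5],"rot": [0,0,-2]},
    {"offset": [0,-60,5],"rot": [0,0,-1.8]}
  ],
  "fingers": 0.75
}}

```text
time: 23.65
eef_pos: [0.4738, 0.0585, 0.1112]
ee_rot: [0.0, 1.0, 0.018, 0.001]
force: [1.7, 0.4, -0.6]
gripper_width: 0.0704
```

>>> {"method": "jog_arm", "body": {
  "deltas": [
    {"offset": [0,-60,10],"rot": [0,0,0]},
    {"offset": [0,-40,10],"rot": [0,0,0]},
    {"offset": [0,-15,10],"rot": [0,0,0]},
    {"offset": [0,0,0],"rot": [0,0,0]},
    {"offset": [0,0,0],"rot": [0,0,0]}
  ]
}}

```text
time: 24.28
eef_pos: [0.4702, 0.1704, 0.0804]
ee_rot: [0.0, 1.0, 0.017, 0.0]
force: [0.2, 0.0, -0.3]
gripper_width: 0.0704
```

```bash
python3 - <<'E'
from plan import *
go((.4882,.1734,.011,1.9))
E
```

```text
now t 24.27 p [470.2 170.4  80.4] yaw 1.91 tilt [ 0.04 -0.04] w 70.4
 -> (0.4882, 0.1734, 0.011, 1.9) rows 2
   {"offset":[9.1,-1.2,34.7],"rot":[0,0,0.0]}
   {"offset":[9.1,-1.2,34.7],"rot":[0,0,0.0]}
```

>>> {"method": "jog_arm", "body": {
  "deltas": [
    {"offset": [9,-2,15],"rot": [0,0,0]},
    {"offset": [9,-1,15],"rot": [0,0,0]},
    {"offset": [0,0,10],"rot": [0,0,0]},
    {"offset": [0,0,0],"rot": [0,0,0]},
    {"offset": [0,0,0],"rot": [0,0,0]}
  ]
}}

```text
time: 24.9
eef_pos: [0.4875, 0.1752, 0.04]
ee_rot: [0.0, 1.0, 0.017, -0.0]
force: [-0.0, 0.9, 0.1]
gripper_width: 0.0702
```

```bash
python3 - <<'E'
from plan import *
go((.4882,.1734,.011,1.9))
for n in('side','top'):
    a=shot(n,n+'17.png')
    u,v=proj(n,[.4882,.1734,.03]).astype(int);print(u,v)
    cv2.imwrite(f'pics/{n}17c.png',cv2.resize(a[v-40:v+40,u-50:u+50],None,fx=7,fy=7,interpolation=cv2.INTER_CUBIC))
E
```

```text
now t 24.9 p [487.5 175.2  40. ] yaw 1.99 tilt [-0.   -0.01] w 70.2
 -> (0.4882, 0.1734, 0.011, 1.9) rows 1
   {"offset":[0.6,1.9,29.0],"rot":[0,0,0.1]}
195 167
170 229
```

View pics/side17c.png

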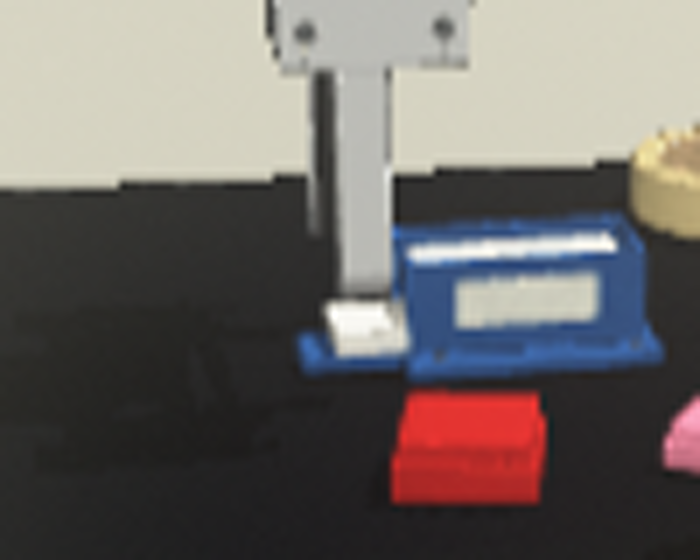

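View pics/top17c.png

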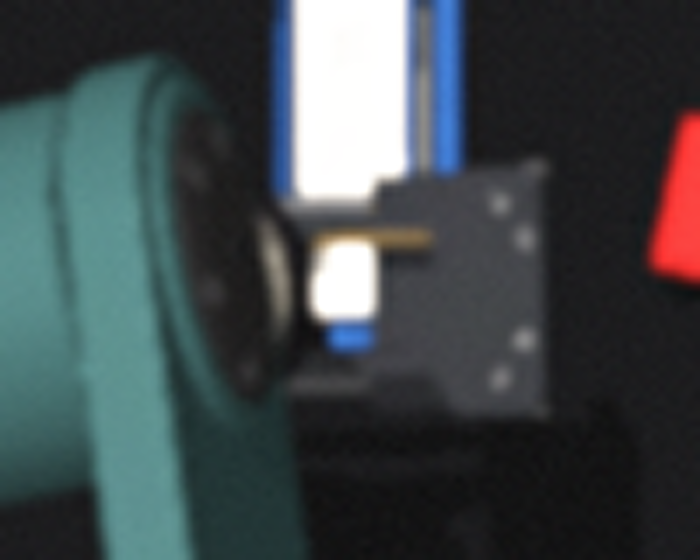

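>>> {"method": "jog_arm", "body": {
  "deltas": [
    {"offset": [0,2,10],"rot": [0,0,0]},
    {"offset": [0,0,10],"rot": [0,0,0]},
    {"offset": [0,0,7],"rot": [0,0,0]},
    {"offset": [0,0,2],"rot": [0,0,0]},
    {"offset": [0,0,0],"rot": [0,0,0]}
  ]
}}

```text
time: 25.62
eef_pos: [0.4875, 0.1732, 0.0107]
ee_rot: [0.0, 1.0, 0.017, -0.0]
force: [-0.1, 0.1, 0.6]
gripper_width: 0.0704
```

>>> {"method": "jog_arm", "body": {
  "deltas": [
    {"offset": [0,0,0],"rot": [0,0,0]},
    {"offset": [0,0,0],"rot": [0,0,0]},
    {"offset": [0,0,0],"rot": [0,0,0]},
    {"offset": [0,0,0],"rot": [0,0,0]},
    {"offset": [0,0,0],"rot": [0,0,0]}
  ],
  "fingers": 0,
  "force": 20
}}

```text
time: 26.25
eef_pos: [0.4877, 0.1732, 0.0111]
ee_rot: [0.0, 1.0, 0.017, 0.0]
force: [-0.6, -0.4, 0.4]
gripper_width: 0.0329
```

```bash
python3 - <<'E'
from plan import *
go((.4882,.1734,.011,1.9))
E
```

```text
now t 26.25 p [487.7 173.2  11.1] yaw 1.99 tilt [ 0.01 -0.01] w 32.9
 -> (0.4882, 0.1734, 0.011, 1.9) rows 1
   {"offset":[0.5,-0.2,0.1],"rot":[0,0,0.1]}
```

Gripped (32.9 mm). Draw slowly.

>>> {"method": "jog_arm", "body": {
  "deltas": [
    {"offset": [-5,0,0],"rot": [0,0,0]},
    {"offset": [-8,0,0],"rot": [0,0,0]},
    {"offset": [-8,0,0],"rot": [0,0,0]},
    {"offset": [-8,0,0],"rot": [0,0,0]},
    {"offset": [-8,0,0],"rot": [0,0,0]}
  ]
}}

```text
time: 26.88
eef_pos: [0.45, 0.172, 0.011]
ee_rot: [0.0, 1.0, 0.017, 0.0]
force: [0.3, -0.4, 0.2]
gripper_width: 0.0325
```

>>> {"method": "jog_arm", "body": {
  "deltas": [
    {"offset": [-6,0,0],"rot": [0,0,0]},
    {"offset": [-2,0,0],"rot": [0,0,0]},
    {"offset": [0,0,0],"rot": [0,0,0]},
    {"offset": [0,0,0],"rot": [0,0,0]}
  ]
}}

```text
time: 27.38
eef_pos: [0.4421, 0.1717, 0.0109]
ee_rot: [0.0, 1.0, 0.017, -0.001]
force: [-2.2, 0.2, 2.9]
gripper_width: 0.0326
```

```bash
python3 - <<'E'
from plan import *
go((.4882,.1734,.011,1.9))
for n in('side','top'):
    a=shot(n,n+'18.png')
    u,v=proj(n,[.4882,.1734,.03]).astype(int);print(u,v)
    cv2.imwrite(f'pics/{n}18c.png',cv2.resize(a[v-40:v+40,u-50:u+50],None,fx=7,fy=7,interpolation=cv2.INTER_CUBIC))
E
```

```text
now t 27.38 p [442.1 171.7  10.9] yaw 1.99 tilt [-0.09 -0.01] w 32.6
 -> (0.4882, 0.1734, 0.011, 1.9) rows 1
   {"offset":[46.2,-0.1,-0.1],"rot":[0,0,0.1]}
195 167
170 229
```

View pics/side18c.png

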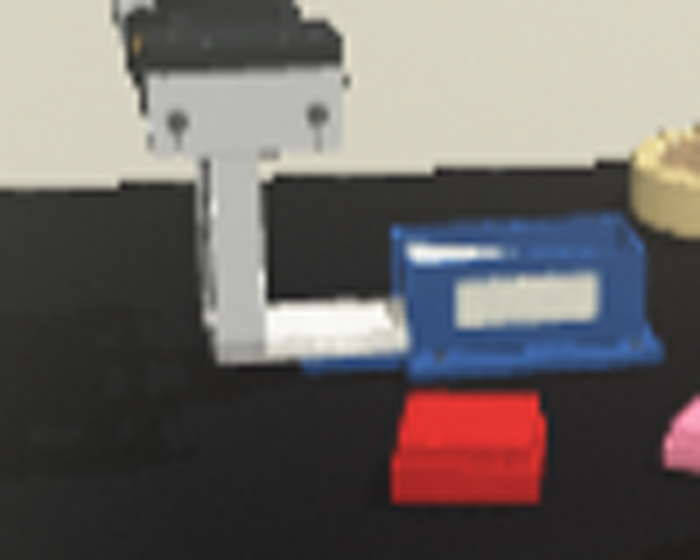

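View pics/top18c.png

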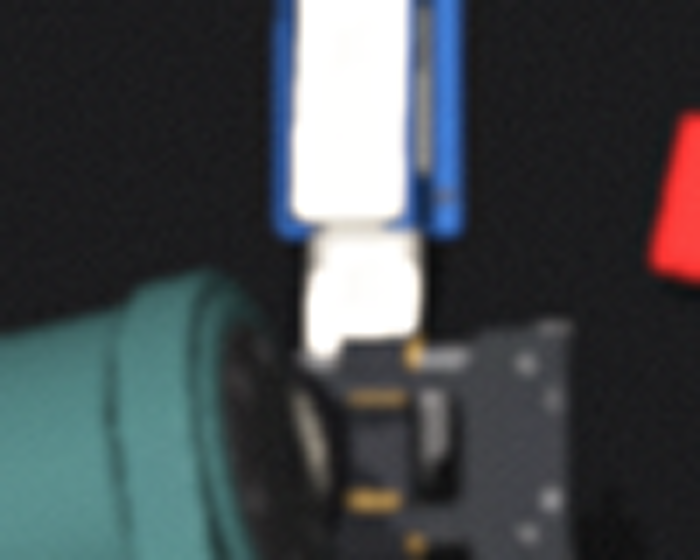

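>>> {"method": "jog_arm", "body": {
  "deltas": [
    {"offset": [0,0,0],"rot": [0,0,0]},
    {"offset": [0,0,0],"rot": [0,0,0]},
    {"offset": [0,0,-2],"rot": [0,0,0]},
    {"offset": [4,0,0],"rot": [0,0,0]},
    {"offset": [8,0,0],"rot": [0,0,0]}
  ],
  "fingers": 0.5
}}

```text
time: 28.1
eef_pos: [0.4551, 0.1721, 0.013]
ee_rot: [0.0, 1.0, 0.017, 0.0]
force: [-0.1, 0.3, -0.4]
gripper_width: 0.0469
```

>>> {"method": "jog_arm", "body": {
  "deltas": [
    {"offset": [10,0,0],"rot": [0,0,0]},
    {"offset": [7,0,0],"rot": [0,0,0]},
    {"offset": [2,0,0],"rot": [0,0,0]},
    {"offset": [0,0,0],"rot": [0,0,0]},
    {"offset": [0,0,0],"rot": [0,0,0]}
  ]
}}

```text
time: 28.72
eef_pos: [0.4734, 0.1727, 0.0129]
ee_rot: [0.0, 1.0, 0.017, -0.0]
force: [0.1, 0.0, -0.7]
gripper_width: 0.0468
```

```bash
python3 - <<'E'
from plan import *
go((.4735,.1728,.013,1.9))
for n in('side','top'):
    a=shot(n,n+'19.png')
    u,v=proj(n,[.4882,.1734,.03]).astype(int);print(u,v)
    cv2.imwrite(f'pics/{n}19c.png',cv2.resize(a[v-40:v+40,u-50:u+50],None,fx=7,fy=7,interpolation=cv2.INTER_CUBIC))
E
```

```text
now t 28.73 p [473.4 172.7  12.9] yaw 1.99 tilt [-0.02 -0.01] w 46.8
 -> (0.4735, 0.1728, 0.013, 1.9) rows 1
   {"offset":[0.1,-0.1,-0.1],"rot":[0,0,0.1]}
195 167
170 229
```

View pics/side19c.png

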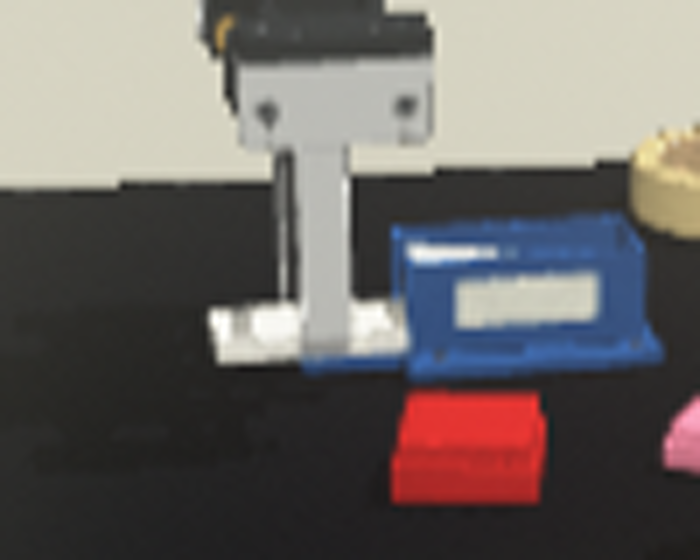

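View pics/top19c.png

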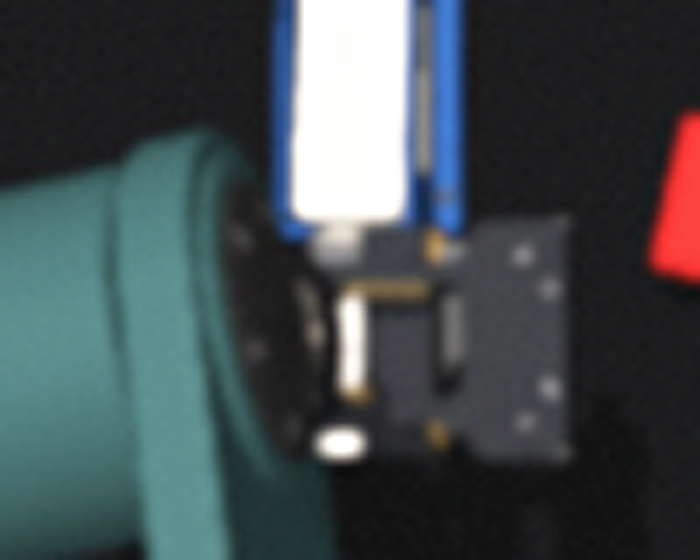

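>>> {"method": "jog_arm", "body": {
  "deltas": [
    {"offset": [0,0,0],"rot": [0,0,0]},
    {"offset": [0,0,0],"rot": [0,0,0]},
    {"offset": [0,0,0],"rot": [0,0,0]},
    {"offset": [0,0,0],"rot": [0,0,0]}
  ],
  "fingers": 0,
  "force": 25
}}

```text
time: 29.32
eef_pos: [0.4735, 0.1728, 0.013]
ee_rot: [0.0, 1.0, 0.017, -0.0]
force: [0.1, 0.4, 2.2]
gripper_width: 0.0327
```

>>> {"method": "jog_arm", "body": {
  "deltas": [
    {"offset": [-4,0,0],"rot": [0,0,0]},
    {"offset": [-7,0,0],"rot": [0,0,0]},
    {"offset": [-8,0,0],"rot": [0,0,0]},
    {"offset": [-8,0,0],"rot": [0,0,0]},
    {"offset": [-5,0,0],"rot": [0,0,0]}
  ]
}}

```text
time: 29.95
eef_pos: [0.4409, 0.1716, 0.013]
ee_rot: [0.0, 1.0, 0.017, -0.0]
force: [0.1, 0.7, -0.0]
gripper_width: 0.0325
```

>>> {"method": "jog_arm", "body": {
  "deltas": [
    {"offset": [0,0,0],"rot": [0,0,0]},
    {"offset": [0,0,0],"rot": [0,0,0]}
  ]
}}

```text
time: 30.2
eef_pos: [0.4416, 0.1717, 0.013]
ee_rot: [0.0, 1.0, 0.017, 0.0]
force: [-0.1, 0.8, 0.0]
gripper_width: 0.0324
```

```bash
python3 - <<'E'
from plan import *
go((.4735,.1728,.013,1.9))
for n in('side','top'):
    a=shot(n,n+'20.png')
    u,v=proj(n,[.4882,.1734,.03]).astype(int);print(u,v)
    cv2.imwrite(f'pics/{n}20c.png',cv2.resize(a[v-40:v+40,u-50:u+50],None,fx=7,fy=7,interpolation=cv2.INTER_CUBIC))
E
```

```text
now t 30.2 p [441.6 171.7  13. ] yaw 1.99 tilt [ 0. -0.] w 32.4
 -> (0.4735, 0.1728, 0.013, 1.9) rows 1
   {"offset":[31.9,-0.0,-0.0],"rot":[0,0,0.1]}
195 167
170 229
```

View pics/side20c.png

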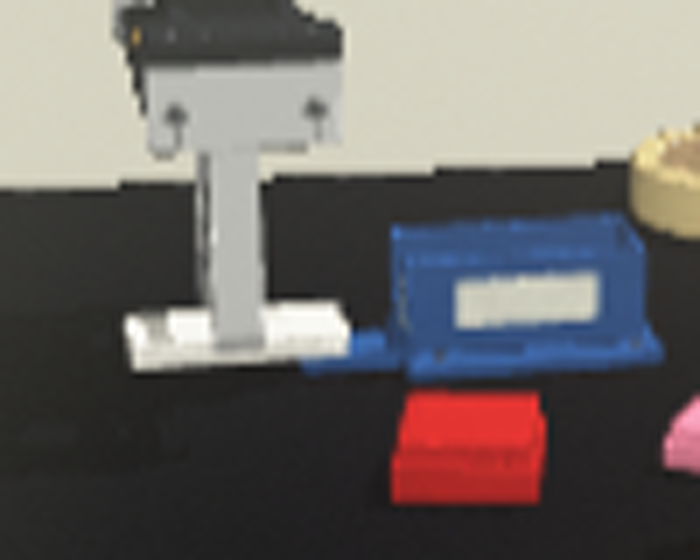

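View pics/top20c.png

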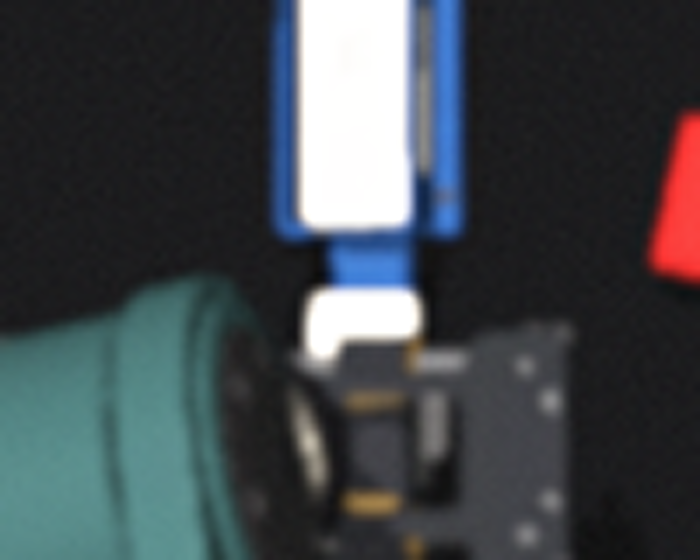

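```bash
python3 - <<'E'
from seg import *
c=np.array([.4416,.1717]);y=np.radians(1.95);e=np.array([np.cos(y),np.sin(y)]);n=np.array([-e[1],e[0]])
for a in(-.0415,.0415):
    q=c+a*e-.0165*n;p=proj('side',[*q,.0133]);print((p-[145,127]+.5)*7)
    q=c+a*e;p=proj('top',[*q,.0185]);print('top',(p-[120,189]+.5)*7)
q=c-.029*n
print((proj('side',[*q,.02])-[145,127]+.5)*7)
a=cv2.imread('pics/side20.png')
for r in(175,176,177):print([int(x) for x in a[r,160:200].min(axis=1)])
E
```

```text
[126.5379 360.6892]
top [363.6851 556.1619]
[347.4627 345.9182]
top [363.1907 302.27  ]
[240.8756 347.7333]
[44, 39, 49, 154, 239, 240, 189, 182, 185, 188, 239, 235, 235, 235, 234, 198, 165, 160, 160, 159, 153, 153, 160, 228, 226, 224, 203, 213, 212, 209, 203, 219, 215, 224, 200, 64, 64, 64, 64, 62]
[42, 38, 47, 133, 224, 227, 208, 198, 207, 205, 221, 208, 208, 203, 203, 170, 140, 140, 141, 147, 147, 147, 158, 206, 200, 200, 200, 205, 204, 199, 203, 216, 211, 227, 167, 65, 64, 62, 62, 61]
[38, 38, 42, 99, 207, 199, 197, 199, 209, 204, 202, 207, 207, 201, 204, 186, 170, 167, 170, 178, 177, 172, 181, 189, 186, 185, 177, 182, 190, 187, 187, 183, 181, 187, 142, 61, 59, 58, 55, 56]
```

>>> {"method": "jog_arm", "body": {
  "deltas": [
    {"offset": [0,0,-15],"rot": [0,0,0]},
    {"offset": [0,5,-35],"rot": [0,0,0]},
    {"offset": [0,30,-40],"rot": [0,0,1]},
    {"offset": [2,50,-15],"rot": [0,0,2]},
    {"offset": [4,58,0],"rot": [0,0,2]}
  ]
}}

```text
time: 30.92
eef_pos: [0.4506, 0.0276, 0.1215]
ee_rot: [0.0, 1.0, -0.026, 0.003]
force: [0.9, -0.3, -0.5]
gripper_width: 0.0321
```

```bash
python3 - <<'E'
from plan import *
go((.487,-.2703,.115,-7.8))
E
```

```text
now t 30.93 p [450.6  27.6 121.5] yaw -2.96 tilt [ 0.39 -0.03] w 32.1
 -> (0.487, -0.2703, 0.115, -7.8) rows 5
   {"offset":[10.3,59.1,1.3],"rot":[0,0,1.0]}
   {"offset":[11.3,58.9,1.3],"rot":[0,0,1.0]}
   {"offset":[12.3,58.7,1.3],"rot":[0,0,1.0]}
   {"offset":[13.3,58.5,1.3],"rot":[0,0,1.0]}
   {"offset":[14.3,58.3,1.3],"rot":[0,0,1.0]}
```

>>> {"method": "jog_arm", "body": {
  "deltas": [
    {"offset": [10,59,0],"rot": [0,0,1]},
    {"offset": [11,59,0],"rot": [0,0,1]},
    {"offset": [12,59,0],"rot": [0,0,1]},
    {"offset": [13,50,0],"rot": [0,0,1]},
    {"offset": [14,40,0],"rot": [0,0,0.8]}
  ]
}}

```text
time: 31.55
eef_pos: [0.4861, -0.2453, 0.1192]
ee_rot: [0.0, 0.998, -0.069, 0.001]
force: [0.1, -0.1, 0.1]
gripper_width: 0.0322
```

>>> {"method": "jog_arm", "body": {
  "deltas": [
    {"offset": [0,20,0],"rot": [0,0,0]},
    {"offset": [0,5,0],"rot": [0,0,0]},
    {"offset": [0,0,0],"rot": [0,0,0]},
    {"offset": [0,0,0],"rot": [0,0,0]}
  ]
}}

```text
time: 32.05
eef_pos: [0.4826, -0.2661, 0.1182]
ee_rot: [-0.0, 0.998, -0.067, 0.0]
force: [0.4, 1.5, -0.5]
gripper_width: 0.0323
```

```bash
python3 - <<'E'
from plan import *
go((.487,-.2703,.045,-7.8))
E
```

```text
now t 32.05 p [ 482.6 -266.1  118.2] yaw -7.72 tilt [0.01 0.02] w 32.3
 -> (0.487, -0.2703, 0.045, -7.8) rows 2
   {"offset":[2.5,1.8,36.6],"rot":[0,0,0.0]}
   {"offset":[2.5,1.8,36.6],"rot":[0,0,0.0]}
```

>>> {"method": "jog_arm", "body": {
  "deltas": [
    {"offset": [5,4,20],"rot": [0,0,0]},
    {"offset": [0,0,30],"rot": [0,0,0]},
    {"offset": [0,0,22],"rot": [0,0,0]},
    {"offset": [0,0,9],"rot": [0,0,0]},
    {"offset": [0,0,0],"rot": [0,0,0]}
  ]
}}

```text
time: 32.67
eef_pos: [0.4868, -0.2714, 0.0368]
ee_rot: [-0.0, 0.998, -0.068, -0.0]
force: [0.1, 0.7, 0.0]
gripper_width: 0.0327
```

>>> {"method": "jog_arm", "body": {
  "deltas": [
    {"offset": [0,0,0],"rot": [0,0,0]},
    {"offset": [0,0,0],"rot": [0,0,0]}
  ]
}}

```text
time: 32.92
eef_pos: [0.4877, -0.2726, 0.0383]
ee_rot: [0.001, 0.998, -0.068, 0.001]
force: [-0.9, 0.4, -0.1]
gripper_width: 0.0325
```

```bash
python3 - <<'E'
from plan import *
go((.487,-.2703,.0155,-7.8))
for n in('side','top'):
    a=shot(n,n+'21.png')
    u,v=proj(n,[.489,-.2705,.03]).astype(int);print(u,v)
    cv2.imwrite(f'pics/{n}21c.png',cv2.resize(a[v-40:v+40,u-50:u+50],None,fx=7,fy=7,interpolation=cv2.INTER_CUBIC))
E
```

```text
now t 32.92 p [ 487.7 -272.6   38.3] yaw -7.81 tilt [ 0.11 -0.08] w 32.5
 -> (0.487, -0.2703, 0.0155, -7.8) rows 1
   {"offset":[-1.0,-2.2,22.8],"rot":[0,0,-0.0]}
221 246
364 231
```

View pics/side21c.png

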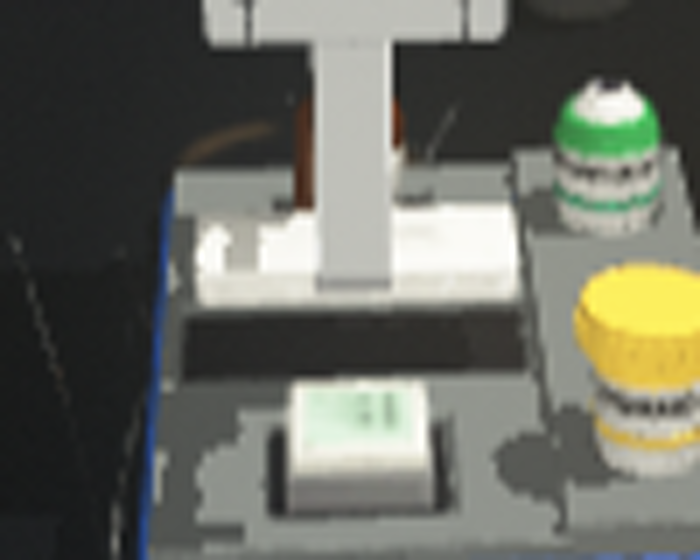

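View pics/top21c.png

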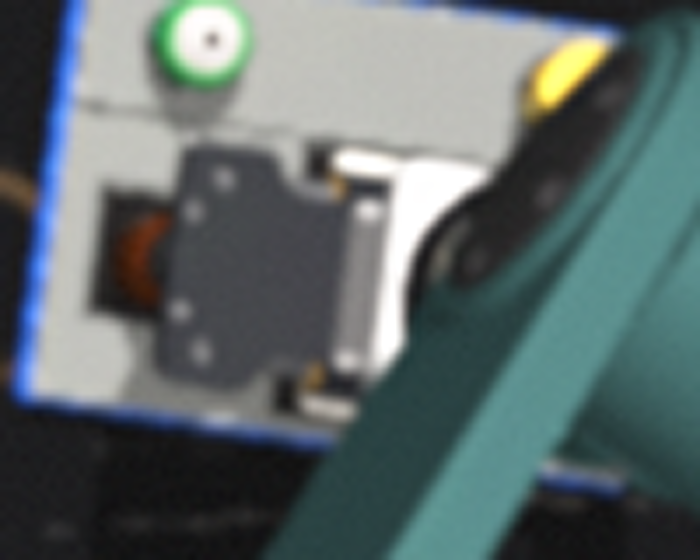

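>>> {"method": "jog_arm", "body": {
  "deltas": [
    {"offset": [-0.5,-0.5,9],"rot": [0,0,0]},
    {"offset": [0,0,7],"rot": [0,0,0]},
    {"offset": [0,0,3],"rot": [0,0,0]},
    {"offset": [0,0,0],"rot": [0,0,0]},
    {"offset": [0,0,0],"rot": [0,0,0]}
  ]
}}

```text
time: 33.65
eef_pos: [0.4867, -0.2717, 0.0182]
ee_rot: [0.0, 0.998, -0.068, 0.0]
force: [0.4, -0.4, -0.2]
gripper_width: 0.0322
```

```bash
python3 - <<'E'
from plan import *
go((.487,-.2713,.0155,-7.8))
for n in('side','top'):
    a=shot(n,n+'22.png')
    u,v=proj(n,[.489,-.2705,.03]).astype(int);print(u,v)
    cv2.imwrite(f'pics/{n}22c.png',cv2.resize(a[v-40:v+40,u-50:u+50],None,fx=7,fy=7,interpolation=cv2.INTER_CUBIC))
E
```

```text
now t 33.65 p [ 486.7 -271.7   18.2] yaw -7.82 tilt [ 0.02 -0.02] w 32.2
 -> (0.487, -0.2713, 0.0155, -7.8) rows 1
   {"offset":[0.3,-0.5,2.7],"rot":[0,0,-0.0]}
221 246
364 231
```

View pics/side22c.png

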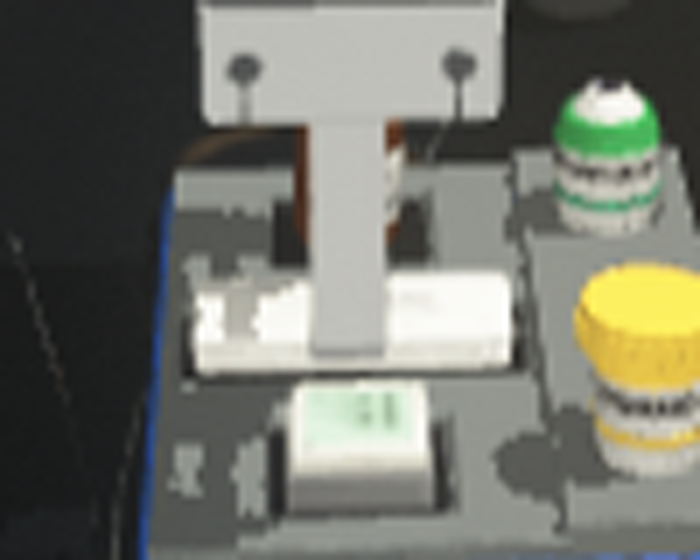

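View pics/top22c.png

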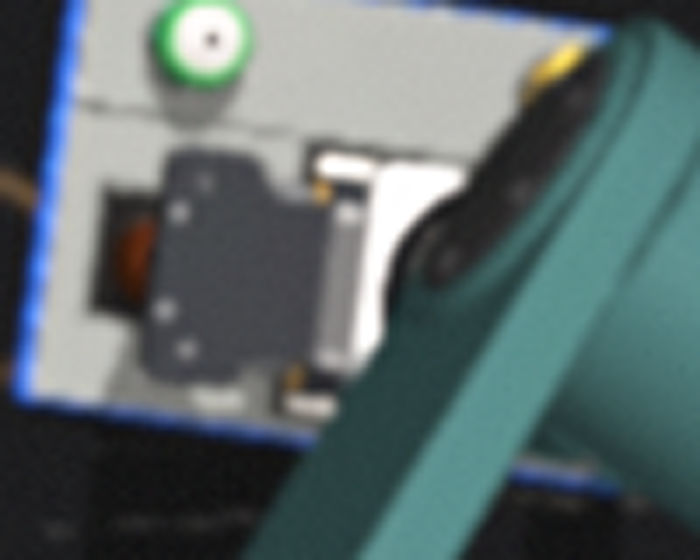

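>>> {"method": "jog_arm", "body": {
  "deltas": [
    {"offset": [0,0.7,1.5],"rot": [0,0,0]},
    {"offset": [0,0,1],"rot": [0,0,0]},
    {"offset": [0,0,0.5],"rot": [0,0,0]},
    {"offset": [0,0,0],"rot": [0,0,0]},
    {"offset": [0,0,0],"rot": [0,0,0]}
  ]
}}

```text
time: 34.38
eef_pos: [0.4864, -0.2724, 0.0155]
ee_rot: [0.0, 0.998, -0.068, 0.0]
force: [-1.0, 0.9, 4.9]
gripper_width: 0.0328
```

```bash
python3 - <<'E'
from plan import *
go((.487,-.2713,.0155,-7.8))
for n in('side',):
    a=shot(n,n+'23.png')
    u,v=proj(n,[.489,-.2705,.03]).astype(int);print(u,v)
    cv2.imwrite(f'pics/{n}23c.png',cv2.resize(a[v-40:v+40,u-50:u+50],None,fx=7,fy=7,interpolation=cv2.INTER_CUBIC))
E
```

```text
now t 34.38 p [ 486.4 -272.4   15.5] yaw -7.81 tilt [ 0.01 -0.02] w 32.8
 -> (0.487, -0.2713, 0.0155, -7.8) rows 1
   {"offset":[0.4,-1.1,-0.0],"rot":[0,0,-0.0]}
221 246
```

View pics/side23c.png

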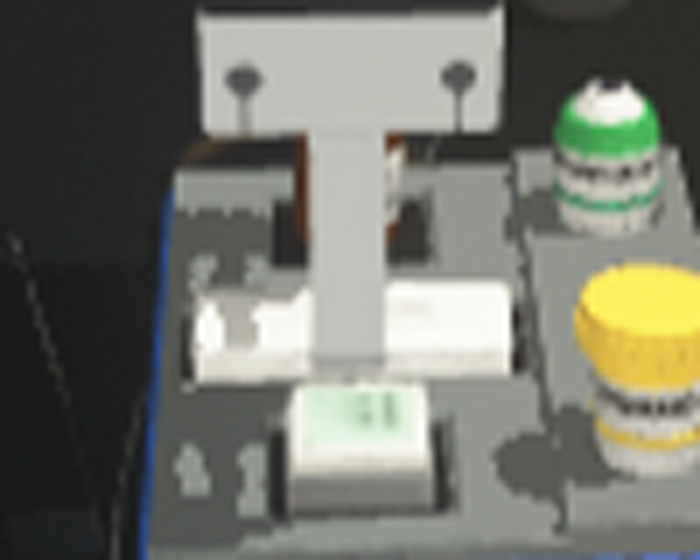

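>>> {"method": "jog_arm", "body": {
  "deltas": [
    {"offset": [0,0,0],"rot": [0,0,0]},
    {"offset": [0,0,0],"rot": [0,0,0]},
    {"offset": [0,0,0],"rot": [0,0,0]}
  ],
  "fingers": 0.45
}}

```text
time: 34.8
eef_pos: [0.4863, -0.2721, 0.0145]
ee_rot: [-0.0, 0.998, -0.068, -0.0]
force: [-0.5, -0.2, -0.5]
gripper_width: 0.0426
```

>>> {"method": "jog_arm", "body": {
  "deltas": [
    {"offset": [0,0,-10],"rot": [0,0,0]},
    {"offset": [0,0,-30],"rot": [0,0,0]},
    {"offset": [0,0,-50],"rot": [0,0,0]},
    {"offset": [0,0,-50],"rot": [0,0,0]},
    {"offset": [-50,0,-20],"rot": [0,0,0]}
  ]
}}

```text
time: 35.42
eef_pos: [0.4394, -0.2669, 0.1795]
ee_rot: [0.002, 0.998, -0.067, 0.003]
force: [-0.0, 0.4, 0.2]
gripper_width: 0.0425
```

>>> {"method": "jog_arm", "body": {
  "deltas": [
    {"offset": [-55,0,-20],"rot": [0,0,0]},
    {"offset": [-30,50,0],"rot": [0,0,0]},
    {"offset": [-20,55,0],"rot": [0,0,0]},
    {"offset": [0,55,0],"rot": [0,0,0]},
    {"offset": [0,30,0],"rot": [0,0,0]}
  ]
}}

```text
time: 36.05
eef_pos: [0.3059, -0.4418, 0.1957]
ee_rot: [0.001, 0.998, -0.069, 0.0]
force: [1.0, -0.6, 1.3]
gripper_width: 0.0423
```

```bash
python3 - <<'E'
from plan import *
go()
for n,l,t,w,h,f in('side',165,140,150,160,3.7),('top',150,150,270,120,2.9),('top',310,180,105,90,6.6):
    a=shot(n,n+'24.png')
    cv2.imwrite(f'pics/{n}24_{l}.png',cv2.resize(a[t:t+h,l:l+w],None,fx=f,fy=f,interpolation=cv2.INTER_CUBIC))
E
```

```text
now t 36.05 p [ 305.9 -441.8  195.7] yaw -7.96 tilt [ 0.03 -0.08] w 42.3
```

View pics/side24_165.png

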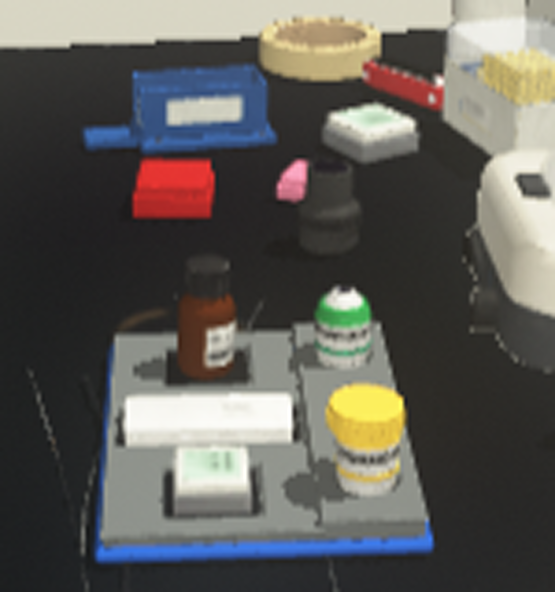

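View pics/top24_150.png

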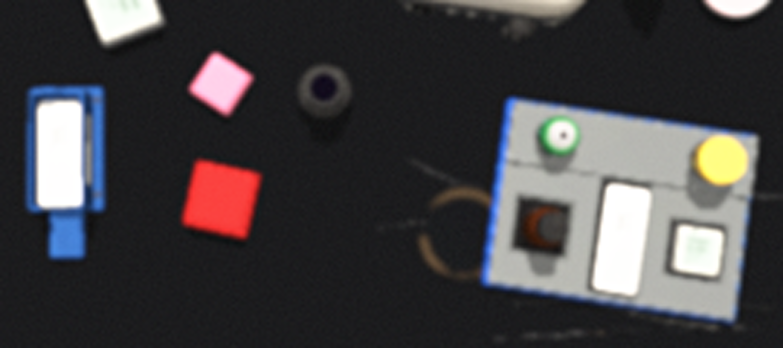

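View pics/top24_310.png

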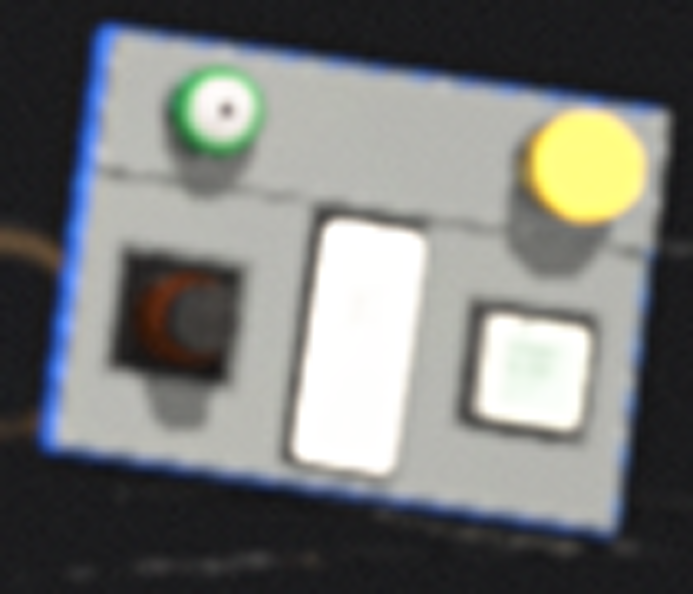

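```bash
python3 - <<'E'
from seg import *
a=cv2.imread('pics/side24.png');
# predicted edges for mailer flat with centre from top image
t=cv2.imread('pics/top24.png');g=t.min(axis=2).astype(float)
# Centroid of white mailer in top
m=np.zeros(g.shape,np.uint8);m[208:256,350:378]=(g[208:256,350:378]>215);R=cv2.minAreaRect(cv2.findNonZero(m));
mo=cv2.moments(m,True);c=(mo['m10']/mo['m00'],mo['m01']/mo['m00']);ang=0.5*np.degrees(np.arctan2(2*mo['mu11'],mo['mu20']-mo['mu02']))
print(c,ang,R); C=onplane('top',*c,.021);print('centre',C)
cx=np.array([np.cos(np.radians(-7.83)),np.sin(np.radians(-7.83))]);cy=np.array([-cx[1],cx[0]])
O=np.array([.4889,-.2706])+.023*cx
for nm,c2 in(('mailer',C),):print(nm,'caddy xy',(c2[:2]-O)@cx,(c2[:2]-O)@cy)
d=[]
for dx in(-.02,0,.02):
    for nm,dy,z in(('far top',.0165,.021),('near top',-.0165,.021),('near rim line',None,.014)):
        q=(C[:2]+dx*cx+dy*cy) if dy is not None else O+(-.023+dx)*cx-.0195*cy
        print(dx,nm,proj('side',[*q,z]))
    u=int(round(proj('side',[*(C[:2]+dx*cx),.021])[0]));print(u,[(r,int(a[r,u].min())) for r in range(243,266)])
E
```

```text
(364.0536672629696, 232.08407871198568) -82.04863924577022 ((364.0499572753906, 232.1499786376953), (15.414929389953613, 36.48670959472656), 8.13010311126709)
centre [ 0.4885 -0.2719  0.021 ]
mailer caddy xy -0.023218320681415303 -0.0013063829138267816
-0.02 far top [210.2043 246.9573]
-0.02 near top [210.1881 255.902 ]
-0.02 near rim line [210.3596 259.7916]
210 [(243, 46), (244, 97), (245, 140), (246, 168), (247, 222), (248, 239), (249, 239), (250, 241), (251, 241), (252, 242), (253, 243), (254, 244), (255, 241), (256, 226), (257, 211), (258, 210), (259, 196), (260, 163), (261, 142), (262, 141), (263, 141), (264, 142), (265, 139)]
0 far top [221.0003 246.7029]
0 near top [221.3832 255.6172]
0 near rim line [221.5402 259.498 ]
221 [(243, 66), (244, 113), (245, 141), (246, 183), (247, 233), (248, 241), (249, 241), (250, 242), (251, 243), (252, 245), (253, 246), (254, 246), (255, 239), (256, 216), (257, 215), (258, 213), (259, 193), (260, 184), (261, 214), (262, 204), (263, 194), (264, 197), (265, 197)]
0.02 far top [231.7476 246.4497]
0.02 near top [232.5259 255.3338]
0.02 near rim line [232.6686 259.2059]
232 [(243, 116), (244, 141), (245, 140), (246, 202), (247, 243), (248, 242), (249, 235), (250, 235), (251, 237), (252, 240), (253, 246), (254, 246), (255, 239), (256, 216), (257, 213), (258, 212), (259, 190), (260, 141), (261, 142), (262, 142), (263, 152), (264, 167), (265, 160)]
```

```bash
python3 - <<'E'
from seg import *
for f,z in(('top0',.0395),('top24',.029)):
    g=cv2.imread(f'pics/{f}.png').min(axis=2)
    m=np.zeros(g.shape,np.uint8);m[178:(221 if f=='top0' else 226),155:185]=g[178:(221 if f=='top0' else 226),155:185]>215
    R=cv2.minAreaRect(cv2.findNonZero(m));r=np.where(m.any(axis=1))[0];mo=cv2.moments(m,True);c=(mo['m10']/mo['m00'],mo['m01']/mo['m00']);print(f,c,R,r[0],r[-1],onplane('top',*c,z),np.linalg.norm(onplane('top',170,r[0],z)-onplane('top',170,r[-1]+1,z)))
for n in('top','side'):
    a,b=[cv2.imread(f'pics/{n}{k}.png').astype(int) for k in('0','24')]
    # eyepiece region difference
    l,t,r,bb=(250,165,274,192) if n=='top' else (244,180,264,213)
    print(n,'eyepiece diff',abs(a-b)[t:bb,l:r].mean())
    l,t,r,bb=(333,188,354,208) if n=='top' else (248,216,266,244)
    print(n,'oil obj diff',abs(a-b)[t:bb,l:r].mean())
s=cv2.imread('pics/side24.png');cv2.imwrite('pics/mag24.png',cv2.resize(s[150:190,175:250],None,fx=10,fy=10,interpolation=cv2.INTER_CUBIC))
g=cv2.imread('pics/top24.png').astype(int);w=np.clip(np.minimum(g[...,1],g[...,2])-g[...,0]-20,0,None)[190:216,385:412];yy,xx=np.indices(w.shape)
print('cap now',onplane('top',(w*xx).sum()/w.sum()+385,(w*yy).sum()/w.sum()+190,.0565))
E
```

```text
top0 (169.63527397260273, 201.42979452054794) ((169.5, 201.5), (37.0, 15.0), 90.0) 183 220 [0.5522 0.1746 0.0395] 0.0867199030975913
top24 (170.06403013182674, 202.72881355932202) ((170.0, 202.5), (35.0, 14.0), 90.0) 185 220 [0.5497 0.176  0.029 ] 0.08303408667125023
top eyepiece diff 1.618312757201646
top oil obj diff 2.734920634920635
side eyepiece diff 2.103030303030303
side oil obj diff 6.617724867724868
cap now [ 0.5504 -0.3395  0.0565]
```

View pics/mag24.png

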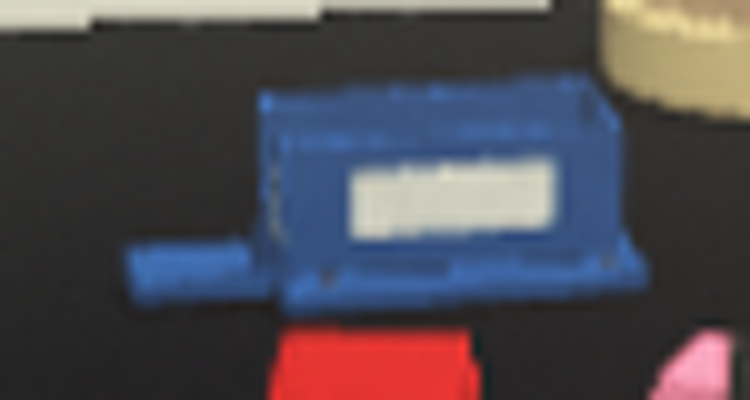

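```bash
python3 - <<'E'
from seg import *
for f in('side0','side24'):
    h=cv2.cvtColor(cv2.imread(f'pics/{f}.png'),cv2.COLOR_BGR2HSV).astype(int);H,S,V=h[...,0],h[...,1],h[...,2]
    print(f,'green',blobs(((abs(H-70)<15)&(S>100)&(V>60))[:250,:300],0,8))
for f in('top24',):
    im=cv2.imread(f'pics/{f}.png');h=cv2.cvtColor(im,cv2.COLOR_BGR2HSV).astype(int);m=((abs(h[...,0]-27)<9)&(h[...,1]>70)&(h[...,2]>150)).astype(np.uint8);m[:,:385]=0;m[:,412:]=0;m[:190]=0;m[216:]=0
    c=cv2.minEnclosingCircle(cv2.findNonZero(m));print(c,onplane('top',*c[0],.0575),proj('top',[.552,-.342,.0575]))
h=cv2.cvtColor(cv2.imread('pics/side24.png'),cv2.COLOR_BGR2HSV).astype(int);print(blobs(((abs(h[...,0]-27)<9)&(h[...,1]>100)&(h[...,2]>110))[230:280,240:290],[240,230]),proj('side',[.5516,-.3415,.051]))
E
```

```text
side0 green [([257.49, 224.57], [250, 220, 16, 8, 70])]
side24 green [([257.28, 224.62], [250, 220, 15, 8, 68])]
((398.1612854003906, 204.3225860595703), 9.23542594909668) [ 0.5518 -0.3394  0.0575] [399.3427 204.2628]
[([263.58, 252.18], [13, 14, 22, 18, 320]), ([264.33, 268.0], [16, 36, 17, 4, 24])] [264.3773 252.0634]
```

```bash
python3 - <<'E'
from h import *
print(finish_job())
E
```

```text
the job is handed in; nothing more can be done
None
```

I did all four placements in the required order and handed the job in at about 36 s of the 106 s allowed. The hand-in gives no verdict, so the results below are my own camera checks.

1. **Lens cap:** it sits level on the dry objective. The top view puts it about 2–3 mm from the objective's estimated centre (limit 6 mm), and the side view agrees to within about 2 mm.
2. **Oil bottle:** it stands upright in the pocket next to the oil objective, released and clear of the fingers.
3. **Cover glasses:** the smaller white and pale green box lies flat in the pocket by the dry objective, about 1 mm from the pocket's centre.
4. **Bottom mailer:** I drew it straight out with one re-grip at its middle and laid it in the long recess.
   - The images put its centre at about (-23, -1.3) mm in the caddy frame, and its edges match a flat pose.
   - My first reading of the top view had it closer to the right wall, about 2 mm off centre. Either figure is within the 8 mm limit.
   - While setting it down I felt about 5 N upward, at the height where the floor was expected.
5. **Upper mailers:** they dropped by one and lie in the magazine. The top one moved about 2.5 mm along x, within the 8 mm limit. It now lies below the view of the side camera, so its height was not measured from two views.
6. **Oil objective and eyepiece:** the oil objective's green band is within about 0.2 px of its starting position, and the eyepiece area looks unchanged.
7. **Dry objective:** it still stands in its well under the cap, but I did not measure its position again after capping it.

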